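# Book in a toppled specimen bottle under the height bar

### The job

A specimen bottle has toppled over on the bench and its press-on lid has sprung up a few millimetres. Stand it upright in the reader's lane in front of the height bar, press the lid firmly home, and then slide the bottle, standing, along the lane under the bar until it is up against the end stop. Do not force it against the bar: if it catches there, the lid is not home yet. Do not squash the bottle when pressing, and leave the other things on the bench where they are.

Things in the scene. Friction and masses are not known exactly. Their poses are not given: they have to be found in the camera images.
- bottle: White plastic specimen bottle, 0.15 to 0.25 kg: square body 44 x 44 mm, 92 mm high, neck and round white lid on top; 118 mm tall with the lid home. Origin: centre of the underside. z axis: from base to lid; x and y square to the side faces. Starts lying flat on one side face, z axis level, lid end to the robot's left (+y) within 25 degrees. Press it with less than 60 N.
- lid_seat (a point): Point fixed on the bottle's axis, 99 mm from its underside: the lid's lower rim rests here when home. Lid: 41 mm across, 19 mm high, slides along the axis. It starts 4 to 7 mm above this seat (how far is not in the readings; the neck shows below it), goes down under a press of about 8 N, stops hard on the seat and stays where it is left.
- reader: Reader unit fixed to the bench: steel deck 6 mm thick, guide rails, height bar on two posts, end stop, low white reader head (85 mm high, from x = 75 mm). Origin: on the bench under the middle of the bar. x axis: along the lane towards the stop, the way to push; y across; z up. Deck from x = -165 to 81 mm, 150 mm wide. Posts 20 x 18 mm, 146 mm high, at x = 0, y = +-56 mm.
- height_bar: Steel bar across the lane, fixed, 130 mm long (its y), 10 mm thick along the lane (its x), 14 mm high. Origin: centre of its underside, 120.5 mm above the deck, so 2.5 mm over a standing bottle whose lid is home.
- stop (a point): Point on the deck top (6 mm above the bench), mid-lane, at the face of the end stop (two rubber blocks 32 mm high), 56 mm beyond the middle of the bar. A bottle against the stop has its centre 22 mm before this point and its rear face 7 mm beyond the bar.
- lane_mouth (a point): Point on the deck top, mid-lane, 110 mm before the middle of the bar, where the parallel rails begin. Rails stand 16 mm over the deck, inner faces 54 mm apart from here to the stop, and flare apart to about 85 mm over the 43 mm before this point.
- round_pot: Bystander: round specimen pot, 40 mm across, 62 mm high, standing on the bench. Origin: centre of its underside.
- cassette_box: Bystander: grey open box of white tissue cassettes, 52 x 90 mm, 40 mm high, on the bench. Origin: centre of its underside.
- forceps: Bystander: steel forceps lying on the bench, 130 mm long (its x), 12 mm wide, 8 mm high. Origin: centre of the underside.
Mind the look-alikes: they are no part of the job. Leave any red look-alike of the bottle alone.

How it is judged:
By the outcome, as a careful person would: the job done as asked, in the order asked, and still so for the second after the job is handed in, with the robot touching nothing.
It also fails if it takes over 72 s, if anything falls off the work surface, if the arm or the gripper's body presses on something with over 40 N, if the wrist force passes 120 N, or if a joint passes its speed limit or range.

### The arm

A 7-joint arm with a two-finger parallel gripper is mounted at the origin on the work surface. World frame = base frame: x ahead of the robot, y to its left, z up, the work surface at z = 0. Lengths are in m, angles in rad, forces in N, time in s.
With the tool pointing down it reaches from about 0.4 to 0.85 m from the base axis. Payload 10.4 kg.
Tool frame: the origin (TCP) lies at the very end of the fingers, on their centre line; the grasp point (between the pads) lies r.grasp_offset behind it (r.grasp_offset is the distance from the TCP to the grasp point, in m); z points along the fingers, y is the direction in which the jaws open and shut (so a half turn about z gives the same grasp; the last joint's range is limited). The gripper opens to 87 mm and grips with 3 to 60 N. Pads are 19 mm wide; open, the fingers measure 117 mm over their backs; the gripper's body (75 mm by 190 mm) begins 51 mm behind the grasp point.
Start: joints at [1.243, 0.332, -0.065, 1.46, 0.022, 1.35, -0.088], TCP at [0.188, -0.596, 0.223] pointing down, gripper open.
Joint ranges: [-2.6, 2.6], [-0.5, 2.12], [-1.47, 1.34], [0.16, 2.42], [-1.27, 4.41], [0.06, 2.06], [-2.6, 2.6]. Speed limits (rad/s): [2.22, 2.22, 2.79, 2.79, 3.14, 3.14, 3.14].

### API

Orientations are given as a unit quaternion [x, y, z, w].
In Python, from bench import read_state, cams, job, r gives the robot as it stands. The module is installed in compiled form; this text tells all that it offers.
- The arm moves only by the tool arm_command, never from a script. Its argument "increments" is a list of rows, each an object of numbers: "gripper": the opening in per cent of the stroke, from 0 (shut) to 100 (fully open); "dx", "dy", "dz": the shift along the tool's x, y, z in m; "spin": the turn about the tool's z in degrees. In form: [{"gripper": .., "dx": .., "dy": .., "dz": .., "spin": ..}, ...]. A call has exactly 8 rows; each row shifts and turns the commanded pose from where the row before left it, along the tool's axes as they then stand; what a row does not reach is not made up. A row lasts 1/8 s, in which the tool goes at most 62.5 mm and 10.7 degrees, less where a joint would pass 70% of its speed; a pose out of reach is approached as far as the arm can. A call with a gripper value outside its range is refused whole. The fingers move at their own pace and stop on an object; "grip_force" is the grip in N (left out, the last holds). Time passes only in rows, so rows that do not move let the fingers close, or fill a call up. It gives the time, the measured TCP pose, the force and the opening at its end, in the units of the state.
- read_state(): the state, without advancing time (a new reading comes with each control period).
- cams.camera(name): name is "side" or "top" or "wrist"; returns the picture (384x512x3 uint8, red, green, blue); there is no depth.
- cams.camera_info(name): a dict with "K" (3x3 intrinsics, pixels), "k1" (the pictures are not rectified: a ray, as slopes to the right and down, at radius r is drawn at 1 + k1 r^2 times it, then the intrinsics apply), "rvec" (rotation vector, rad) and "tvec" (3), from world to camera coordinates, as OpenCV has them. Camera axes: x right, y down, z forward; pixel columns grow to the right and rows downward; lengths in m; the calibration is good to about 2 mm. A picture is of the moment at which its call begins: read the wrist's pose just before it. camera_info takes no time and is no camera call; for the wrist camera it gives the pose at the moment of the call.
- job.close_job(): hands the job in, once; it reports no verdict.
The state is a dict: "time": time; "joint_positions": joint angles; "joint_vel": joint speeds; "joint_torque": joint torques, N m; "ee_pos": TCP position; "eef_rot": TCP orientation; "ft_force": force on the tool from outside, world axes, zero at the start; "torque": the same for the moment, N m; "width": finger opening in m.
Only numpy, scipy, OpenCV 4.12 (cv2) and the standard library are available. Lean on these libraries where they do the work, as an engineer would, in place of code of your own. Each camera call takes 0.05 s, during which the arm holds its last target.

## Working session

There is one attempt and no reset: what is moved stays moved. The work goes in short steps, Python scripts to look and compute and a tool call to move; the robot and the scene stay as the last step left them, time stands still between calls to the robot, and variables do not carry over. Pictures are saved under pics/ and viewed, and the job is handed in when it is done.

Besides the shell and the picture viewer there is one more tool, called as name(argument=value, ...), one argument or row to a line, values as JSON. arm_command: Moves the arm, as the interface text tells. Its arguments: {"type":"object","properties":{"increments":{"type":"array","items":{"type":"object","properties":{"gripper":{"type":"number"},"dx":{"type":"number"},"dy":{"type":"number"},"dz":{"type":"number"},"spin":{"type":"number"}}}},"grip_force":{"type":"number"}},"required":["increments"]}

```bash
mkdir -p pics; python3 - <<'E'
from bench import read_state,cams,job,r
import cv2
s=read_state()
for k,v in s.items(): print(k,v)
print(r.grasp_offset)
for n in ["side","top","wrist"]:
    i=cams.camera_info(n); print(n,i)
    cv2.imwrite(f"pics/{n}0.png",cams.camera(n)[:,:,::-1])
E
```

```text
time 0.0
joint_positions [ 1.24344865  0.33287725 -0.06474258  1.46093314  0.0216273   1.34994465
 -0.08848469]
joint_vel [ 3.82357926e-05 -2.99757227e-04 -1.16299848e-03 -1.97883882e-04
 -3.35773203e-04 -9.49217665e-04  1.17039219e-03]
joint_torque [ 1.15421849e-04 -6.23252392e+01  2.46778439e-02 -3.89896023e+01
 -6.12400286e-02  3.98808613e-02  1.70457802e-04]
ee_pos [ 0.18742124 -0.59581682  0.22175463]
eef_rot [ 9.88407033e-01  1.51825558e-01 -1.51722125e-04 -7.16851219e-04]
ft_force [-0.39766232  0.7823188   1.07568957]
torque [-0.02720184  0.03095245  0.02440134]
width 0.08702700971009095
0.0187
side {'K': array([[411.7267844 ,   0.        , 260.78084986],
       [  0.        , 411.7267844 , 195.36872913],
       [  0.        ,   0.        ,   1.        ]]), 'k1': -0.09553856502474858, 'rvec': array([ 0.63123422, -2.51966065,  1.37192743]), 'tvec': array([0.4759986 , 0.23706432, 1.05787191])}
top {'K': array([[398.8638829 ,   0.        , 247.68133247],
       [  0.        , 398.8638829 , 191.27005551],
       [  0.        ,   0.        ,   1.        ]]), 'k1': -0.12947047855408725, 'rvec': array([ 2.17482779, -2.14085507,  0.18350091]), 'tvec': array([-0.00377357,  0.57997587,  0.94117944])}
wrist {'K': array([[312.4085513 ,   0.        , 255.11727795],
       [  0.        , 312.4085513 , 190.6815903 ],
       [  0.        ,   0.        ,   1.        ]]), 'k1': -0.06287735224795586, 'rvec': array([-2.33010805,  1.70849143,  0.2613024 ]), 'tvec': array([-0.62491991, -0.03664634,  0.39228767])}
```

View pics/side0.png

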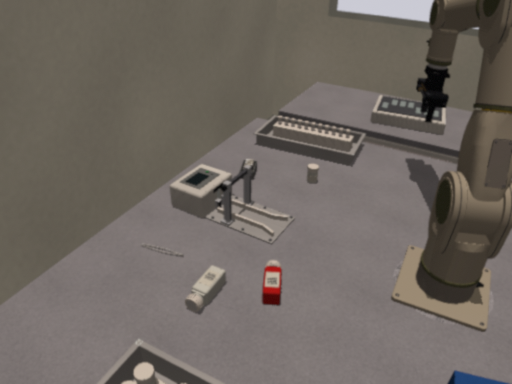

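View pics/top0.png

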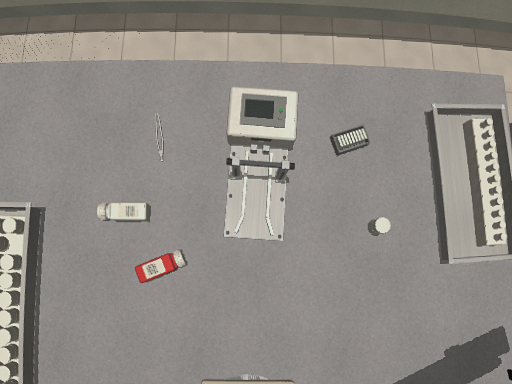

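View pics/wrist0.png

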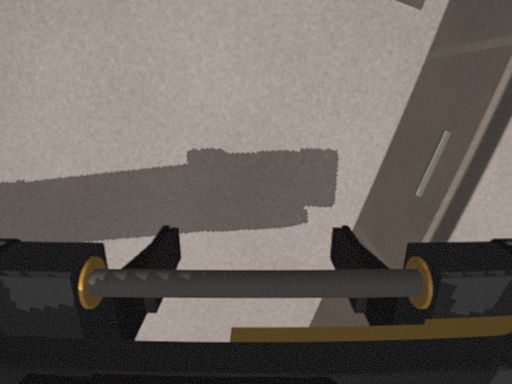

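Side view: white bottle at about (206,287) with its lid toward the bottom left. Reader at about (240,205), red look-alike at (272,282). Top view: bottle at (123,212) with its lid to the left (+y), lane running up (+x) at (255,195), forceps at (160,137), pot at (380,226), cassette box at (350,140). Next I'll enlarge these.

```bash
cat > h.py <<'E'
import numpy as np, cv2
def unproj(info,px,z):
    px=np.array(px,float).reshape(-1,2);K=info["K"];k1=info["k1"]
    d=np.stack([(px[:,0]-K[0,2])/K[0,0],(px[:,1]-K[1,2])/K[1,1]],1)
    u=cv2.undistortPoints(px.reshape(-1,1,2),K,np.array([k1,0,0,0.])).reshape(-1,2)
    R=cv2.Rodrigues(np.array(info["rvec"]))[0];t=np.array(info["tvec"])
    C=-R.T@t; D=np.c_[u,np.ones(len(u))]@R
    z=np.broadcast_to(z,(len(u),))
    return C+D*((z-C[2])/D[:,2])[:,None]
def proj(info,P):
    return cv2.projectPoints(np.array(P,float).reshape(-1,1,3),np.array(info["rvec"]),np.array(info["tvec"]),info["K"],np.array([info["k1"],0,0,0.]))[0].reshape(-1,2)
def crop(fn,out,x0,y0,x1,y1,s):
    im=cv2.imread(fn)[y0:y1,x0:x1]
    im=cv2.resize(im,None,fx=s,fy=s,interpolation=cv2.INTER_CUBIC)
    for x in range((x0+9)//10*10,x1,10):
        cv2.line(im,((x-x0)*s,0),((x-x0)*s,6),(0,0,255),1)
        cv2.putText(im,str(x),((x-x0)*s,18),0,.35,(0,0,255),1)
    for y in range((y0+9)//10*10,y1,10):
        cv2.line(im,(0,(y-y0)*s),(6,(y-y0)*s),(0,0,255),1)
        cv2.putText(im,str(y),(8,(y-y0)*s+4),0,.35,(0,0,255),1)
    cv2.imwrite(out,im)
E
python3 -c "
from h import *
crop('pics/top0.png','pics/c1.png',90,195,160,230,11)
crop('pics/top0.png','pics/c2.png',215,80,305,245,3)
crop('pics/top0.png','pics/c2b.png',215,130,305,190,8)
"
```

```text
(no output)
```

View pics/c1.png

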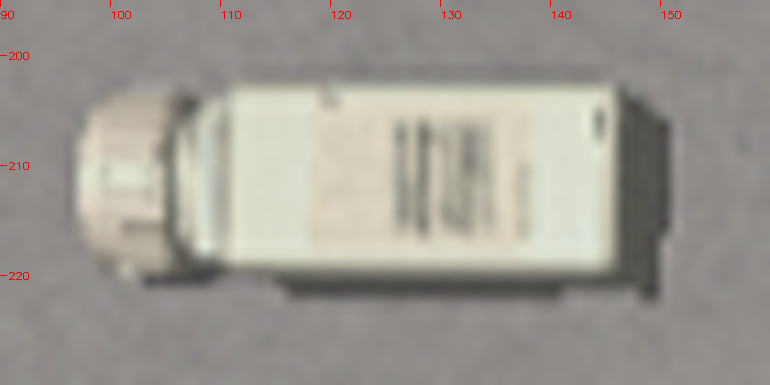

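View pics/c2.png

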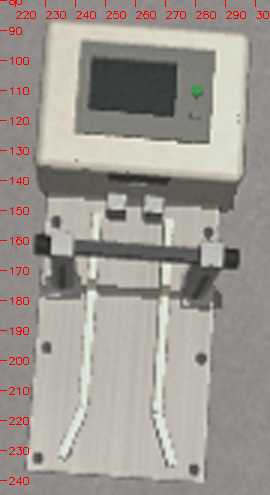

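View pics/c2b.png

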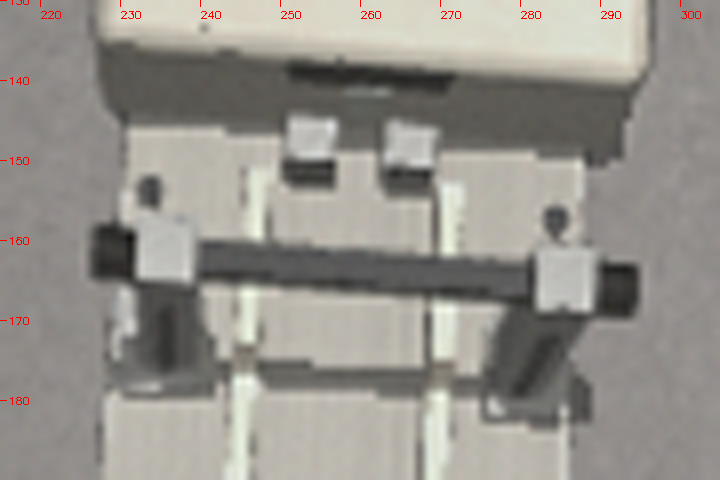

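```bash
python3 - <<'E'
from bench import cams
from h import *
np.set_printoptions(precision=4,suppress=True)
I=cams.camera_info("top")
print(unproj(I,[(110.5,203),(146,203),(145.7,219.5),(110.5,219.5)],.044))
print("lid",unproj(I,[(97,211)],.022))
print("bar ends top",unproj(I,[(225.5,161),(294,166)],.1405))
print("post tops",unproj(I,[(235.5,162),(284.5,164.5)],.146))
print("deck near corners",unproj(I,[(225,238),(283,240.5)],.006))
print("rail inner @ row 178, 210",unproj(I,[(245.5,178),(267.5,178),(243.5,210),(267,210)],.022))
print("stop blocks top front edge",unproj(I,[(250.5,149),(269,150.5)],.038))
E
```

```text
[[0.5445 0.3434 0.044 ]
 [0.5462 0.2546 0.044 ]
 [0.5057 0.2534 0.044 ]
 [0.5038 0.341  0.044 ]]
lid [[0.5259 0.3842 0.022 ]]
bar ends top [[ 0.6332  0.0584  0.1405]
 [ 0.6248 -0.0956  0.1405]]
post tops [[ 0.6301  0.0359  0.146 ]
 [ 0.6266 -0.0735  0.146 ]]
deck near corners [[ 0.4655  0.0599  0.006 ]
 [ 0.4612 -0.0864  0.006 ]]
rail inner @ row 178, 210 [[ 0.6167  0.0109  0.022 ]
 [ 0.6177 -0.0449  0.022 ]
 [ 0.5354  0.0147  0.022 ]
 [ 0.5364 -0.0442  0.022 ]]
stop blocks top front edge [[ 0.6882 -0.0003  0.038 ]
 [ 0.6853 -0.047   0.038 ]]
```

```bash
python3 -c "
from h import *
crop('pics/side0.png','pics/c3.png',170,150,300,245,6)
crop('pics/side0.png','pics/c4.png',170,255,240,315,10)
"
```

```text
(no output)
```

View pics/c3.png

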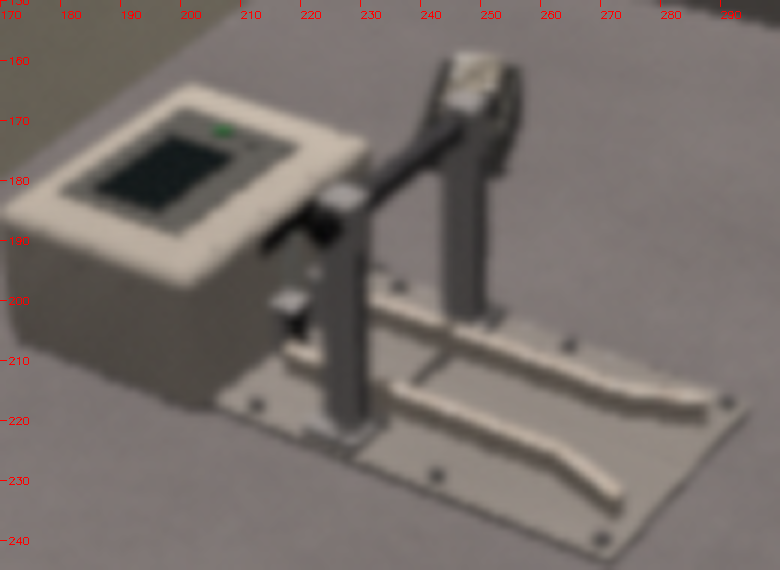

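View pics/c4.png

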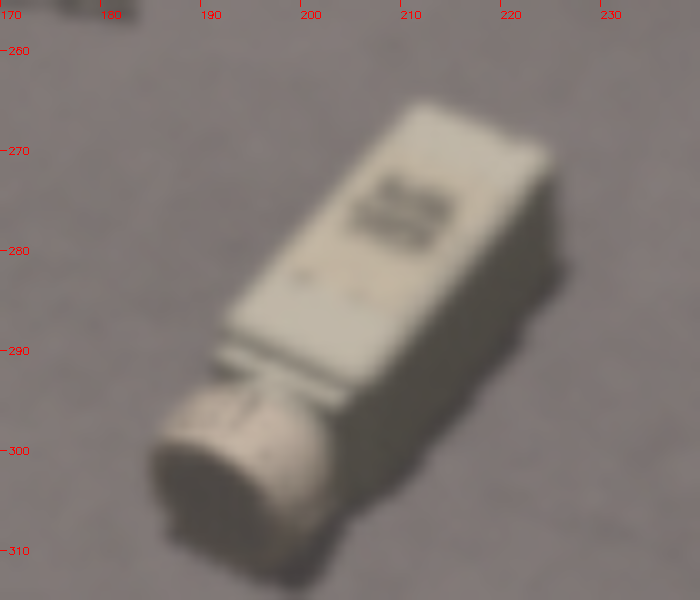

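arm_command(
  increments=[
    {"dx":0.045,"dy":-0.03},
    {"dx":0.045,"dy":-0.03},
    {"dx":0.045,"dy":-0.03},
    {"dx":0.045,"dy":-0.03},
    {"dx":0.045,"dy":-0.03},
    {"dx":0.045,"dy":-0.03},
    {"dx":0.045,"dy":-0.03},
    {"dx":0.045,"dy":-0.03},
  ],
)

```text
validation failed for argument at $.in...
```

```bash
cat >> h.py <<'E'
def pose():
    from bench import read_state
    from scipy.spatial.transform import Rotation as Ro
    s=read_state(); R=Ro.from_quat(s["eef_rot"]).as_matrix()
    return s,np.array(s["ee_pos"]),R
def st():
    s,p,R=pose()
    print("t %.2f pos %s phi %.2f tilt %.2f F %s w %.4f q %s"%(s["time"],np.round(p,4),np.degrees(np.arctan2(R[1,0],R[0,0])),np.degrees(np.arccos(-R[2,2])),np.round(s["ft_force"],1),s["width"],np.round(s["joint_positions"],2)))
def go(x,y,z,phi=None):
    s,p,R=pose(); d=R.T@(np.array([x,y,z])-p); print("tool delta mm",np.round(d*1000,1))
    if phi is not None:
        f=np.degrees(np.arctan2(R[1,0],R[0,0])); print("spin",round(-((phi-f+180)%360-180),2))
E
python3 -c "
from h import *
st(); go(.56,.0,.22); go(.524,.31,.22,91.3)"
```

```text
t 0.15 pos [ 0.1875 -0.5959  0.222 ] phi 17.47 tilt 0.06 F [-0.5 -0.3  1.1] w 0.0868 q [ 1.24  0.33 -0.06  1.46  0.02  1.35 -0.09]
tool delta mm [ 534.2 -456.6    2.4]
tool delta mm [ 592.9 -763.1    2.8]
spin -73.83
```

arm_command(
  increments=[
    {"gripper":100,"dx":0.045,"dy":-0.03,"dz":0,"spin":0},
    {"gripper":100,"dx":0.045,"dy":-0.03,"dz":0,"spin":0},
    {"gripper":100,"dx":0.045,"dy":-0.03,"dz":0,"spin":0},
    {"gripper":100,"dx":0.045,"dy":-0.03,"dz":0,"spin":0},
    {"gripper":100,"dx":0.045,"dy":-0.03,"dz":0,"spin":0},
    {"gripper":100,"dx":0.045,"dy":-0.03,"dz":0,"spin":0},
    {"gripper":100,"dx":0.045,"dy":-0.03,"dz":0,"spin":0},
    {"gripper":100,"dx":0.045,"dy":-0.03,"dz":0,"spin":0},
  ],
  grip_force=5,
)

```text
time: 1.15
ee_pos: [0.4597, -0.2577, 0.2225]
eef_rot: [0.988, 0.152, -0.0, 0.0]
ft_force: [0.1, -0.1, 0.1]
width: 0.0872
```

```bash
python3 -c "
from h import *
st(); go(.524,.31,.22,91.3)"
```

```text
t 1.15 pos [ 0.4597 -0.2577  0.2225] phi 17.45 tilt 0.01 F [ 0.1 -0.1  0.1] w 0.0872 q [ 0.77  0.14 -0.38  1.7   0.05  1.31 -0.88]
tool delta mm [ 231.6 -522.3    2.4]
spin -73.85
```

arm_command(
  increments=[
    {"gripper":100,"dx":0.02,"dy":-0.045,"dz":0,"spin":0},
    {"gripper":100,"dx":0.02,"dy":-0.045,"dz":0,"spin":0},
    {"gripper":100,"dx":0.02,"dy":-0.045,"dz":0,"spin":0},
    {"gripper":100,"dx":0.02,"dy":-0.045,"dz":0,"spin":0},
    {"gripper":100,"dx":0.02,"dy":-0.045,"dz":0,"spin":0},
    {"gripper":100,"dx":0.02,"dy":-0.045,"dz":0,"spin":0},
    {"gripper":100,"dx":0.02,"dy":-0.045,"dz":0,"spin":0},
    {"gripper":100,"dx":0.02,"dy":-0.045,"dz":0,"spin":0},
  ],
)

```text
time: 2.15
ee_pos: [0.5035, 0.1336, 0.2225]
eef_rot: [0.988, 0.152, 0.0, 0.0]
ft_force: [0.2, -1.1, 0.4]
width: 0.0869
```

arm_command(
  increments=[
    {"gripper":100,"dx":0.023,"dy":-0.054,"dz":0,"spin":0},
    {"gripper":100,"dx":0.023,"dy":-0.054,"dz":0,"spin":0},
    {"gripper":100,"dx":0.023,"dy":-0.054,"dz":0,"spin":0},
    {"gripper":100,"dx":0,"dy":0,"dz":0,"spin":-10},
    {"gripper":100,"dx":0,"dy":0,"dz":0,"spin":-10},
    {"gripper":100,"dx":0,"dy":0,"dz":0,"spin":-10},
    {"gripper":100,"dx":0,"dy":0,"dz":0,"spin":-10},
    {"gripper":100,"dx":0,"dy":0,"dz":0,"spin":-10},
  ],
)

```text
time: 3.15
ee_pos: [0.5207, 0.3072, 0.2222]
eef_rot: [0.83, 0.558, -0.0, 0.0]
ft_force: [-0.1, 0.7, -0.2]
width: 0.0871
```

arm_command(
  increments=[
    {"gripper":100,"dx":0,"dy":0,"dz":0,"spin":-10},
    {"gripper":100,"dx":0,"dy":0,"dz":0,"spin":-10},
    {"gripper":100,"dx":0,"dy":0,"dz":0,"spin":-3.8},
    {"gripper":100,"dx":0,"dy":0,"dz":0,"spin":0},
    {"gripper":100,"dx":0,"dy":0,"dz":0,"spin":0},
    {"gripper":100,"dx":0,"dy":0,"dz":0,"spin":0},
    {"gripper":100,"dx":0,"dy":0,"dz":0,"spin":0},
    {"gripper":100,"dx":0,"dy":0,"dz":0,"spin":0},
  ],
)

```text
time: 4.15
ee_pos: [0.5207, 0.3075, 0.2225]
eef_rot: [0.699, 0.715, -0.0, 0.0]
ft_force: [-0.1, -1.0, -0.7]
width: 0.087
```

```bash
python3 -c "
from h import *
from bench import cams
st(); I=cams.camera_info('wrist'); cv2.imwrite('pics/w1.png',cams.camera('wrist')[:,:,::-1])
import pickle; pickle.dump(I,open('w1.pkl','wb'))
"
```

```text
t 4.15 pos [0.5207 0.3075 0.2225] phi 91.25 tilt 0.01 F [-0.1 -1.  -0.7] w 0.0870 q [ 0.14  0.47 -1.01  1.48  0.4   1.42 -0.86]
```

View pics/w1.png

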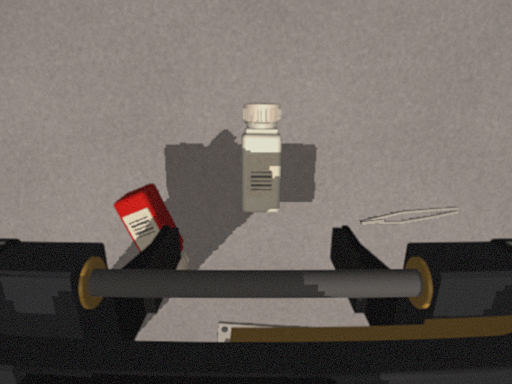

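Wrist view: white bottle with its lid up at about (262,115), body from (243,134) to (280,212). Red bottle to the left, forceps to the right.

```bash
python3 -c "
from h import *
import pickle
crop('pics/w1.png','pics/w1c.png',230,95,300,225,4)
I=pickle.load(open('w1.pkl','rb'))
print(np.round(unproj(I,[(244,134),(280.5,134),(243,211),(280,212)],.044),4))
print(np.round(unproj(I,[(262,102.5)],.022),4))
R=cv2.Rodrigues(I['rvec'])[0];print(-R.T@I['tvec'])
"
```

```text
[[0.5077 0.3468 0.044 ]
 [0.5472 0.3477 0.044 ]
 [0.5076 0.2578 0.044 ]
 [0.5508 0.2575 0.044 ]]
[[0.5267 0.3799 0.022 ]]
[0.51881742 0.38806845 0.38479408]
```

View pics/w1c.png

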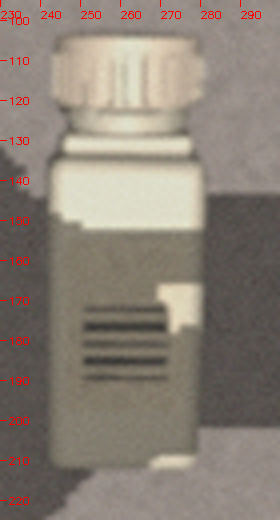

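```bash
python3 -c "
from h import *
go(.526,.3375,.005,91.5)"
```

```text
tool delta mm [ 30.    5.9 217.5]
spin -0.24
```

arm_command(
  increments=[
    {"gripper":100,"dx":0.03,"dy":0.006,"dz":0.02,"spin":0},
    {"gripper":100,"dx":0,"dy":0,"dz":0.045,"spin":0},
    {"gripper":100,"dx":0,"dy":0,"dz":0.045,"spin":0},
    {"gripper":100,"dx":0,"dy":0,"dz":0.04,"spin":0},
    {"gripper":100,"dx":0,"dy":0,"dz":0.03,"spin":0},
    {"gripper":100,"dx":0,"dy":0,"dz":0.02,"spin":0},
    {"gripper":100,"dx":0,"dy":0,"dz":0.012,"spin":0},
    {"gripper":100,"dx":0,"dy":0,"dz":0.005,"spin":0},
  ],
)

```text
time: 5.2
ee_pos: [0.5263, 0.3377, 0.0055]
eef_rot: [0.699, 0.715, 0.0, 0.0]
ft_force: [-0.4, 0.0, -0.6]
width: 0.0872
```

arm_command(
  increments=[
    {"gripper":30,"dx":0,"dy":0,"dz":0,"spin":0},
    {"gripper":30,"dx":0,"dy":0,"dz":0,"spin":0},
    {"gripper":30,"dx":0,"dy":0,"dz":0,"spin":0},
    {"gripper":30,"dx":0,"dy":0,"dz":0,"spin":0},
    {"gripper":30,"dx":0,"dy":0,"dz":0,"spin":0},
    {"gripper":30,"dx":0,"dy":0,"dz":0,"spin":0},
    {"gripper":30,"dx":0,"dy":0,"dz":0,"spin":0},
    {"gripper":30,"dx":0,"dy":0,"dz":0,"spin":0},
  ],
  grip_force=5,
)

```text
time: 6.2
ee_pos: [0.5262, 0.3376, 0.0056]
eef_rot: [0.699, 0.715, 0.0, 0.0]
ft_force: [0.2, -0.4, 1.8]
width: 0.044
```

```bash
python3 -c "
from h import *
from bench import cams
st(); cv2.imwrite('pics/w2.png',cams.camera('wrist')[:,:,::-1])
"
```

```text
t 6.20 pos [0.5262 0.3376 0.0056] phi 91.26 tilt 0.01 F [ 0.2 -0.4  1.8] w 0.0440 q [-0.    0.71 -0.87  1.63  0.6   1.09 -1.02]
```

View pics/w2.png

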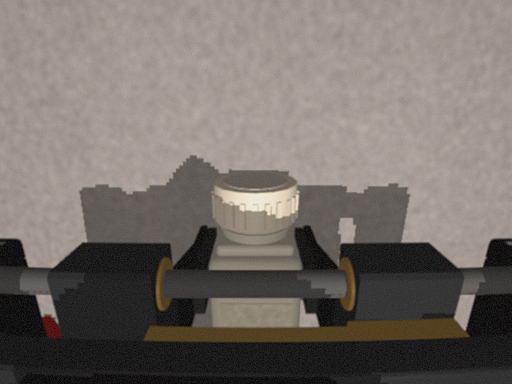

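arm_command(
  increments=[
    {"gripper":30,"dx":-0.0028,"dy":0,"dz":-0.0078,"spin":0},
    {"gripper":30,"dx":-0.0034,"dy":0,"dz":-0.0077,"spin":0},
    {"gripper":30,"dx":-0.0042,"dy":0,"dz":-0.0072,"spin":0},
    {"gripper":30,"dx":-0.0049,"dy":0,"dz":-0.0068,"spin":0},
    {"gripper":30,"dx":-0.0055,"dy":0,"dz":-0.0063,"spin":0},
    {"gripper":30,"dx":-0.0062,"dy":0,"dz":-0.0057,"spin":0},
    {"gripper":30,"dx":-0.0067,"dy":0,"dz":-0.005,"spin":0},
    {"gripper":30,"dx":-0.0071,"dy":0,"dz":-0.0045,"spin":0},
  ],
)

```text
time: 7.25
ee_pos: [0.527, 0.2962, 0.0568]
eef_rot: [0.699, 0.715, -0.0, 0.0]
ft_force: [0.0, 0.2, -1.3]
width: 0.0446
```

```bash
python3 -c "
from h import *
from bench import cams
st(); cv2.imwrite('pics/s3.png',cams.camera('side')[:,:,::-1]); crop('pics/s3.png','pics/s3c.png',150,220,280,330,5)
"
```

```text
t 7.25 pos [0.527  0.2962 0.0568] phi 91.26 tilt 0.01 F [ 0.   0.2 -1.3] w 0.0446 q [ 0.11  0.62 -0.92  1.66  0.53  1.14 -0.93]
```

View pics/s3c.png

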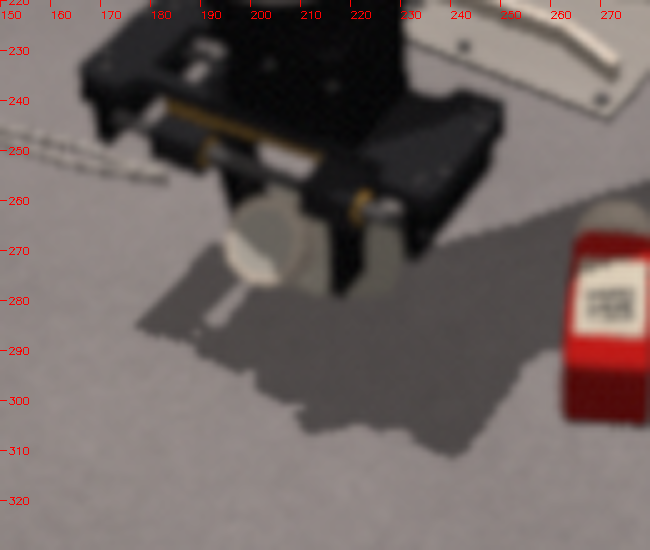

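```bash
python3 -c "
from h import *
from bench import cams
cv2.imwrite('pics/w3.png',cams.camera('wrist')[:,:,::-1])
"
```

```text
(no output)
```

View pics/w3.png

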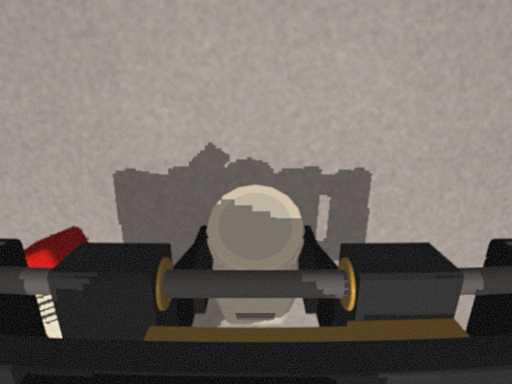

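The lid's end face now shows at (255,225), so the bottle has turned with the arc. Continuing.

arm_command(
  increments=[
    {"gripper":30,"dx":-0.0075,"dy":0,"dz":-0.0037,"spin":0},
    {"gripper":30,"dx":-0.0078,"dy":0,"dz":-0.0029,"spin":0},
    {"gripper":30,"dx":-0.0081,"dy":0,"dz":-0.0022,"spin":0},
    {"gripper":30,"dx":-0.0083,"dy":0,"dz":-0.0013,"spin":0},
    {"gripper":30,"dx":-0.0084,"dy":0,"dz":-0.0005,"spin":0},
    {"gripper":30,"dx":-0.0083,"dy":0,"dz":0.0003,"spin":0},
    {"gripper":30,"dx":-0.0083,"dy":0,"dz":0.001,"spin":0},
    {"gripper":30,"dx":-0.0082,"dy":0,"dz":0.0016,"spin":0},
  ],
)

```text
time: 8.35
ee_pos: [0.5284, 0.2313, 0.0641]
eef_rot: [0.699, 0.715, -0.0, 0.0]
ft_force: [0.1, -1.2, -2.4]
width: 0.044
```

```bash
python3 -c "
from h import *
from bench import cams
st(); cv2.imwrite('pics/w4.png',cams.camera('wrist')[:,:,::-1])
cv2.imwrite('pics/s4.png',cams.camera('side')[:,:,::-1]); crop('pics/s4.png','pics/s4c.png',150,200,280,310,5)
"
```

```text
t 8.35 pos [0.5284 0.2313 0.0641] phi 91.27 tilt 0.00 F [ 0.1 -1.2 -2.4] w 0.0440 q [ 0.26  0.55 -0.95  1.73  0.5   1.12 -0.82]
```

View pics/w4.png

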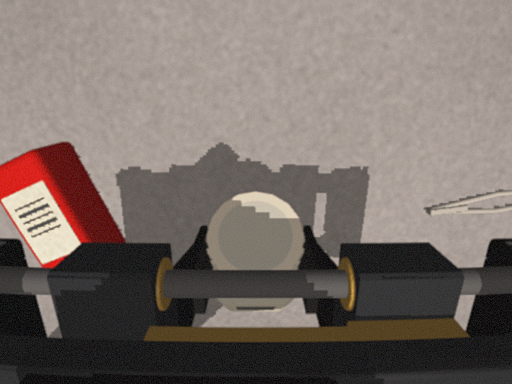

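View pics/s4c.png

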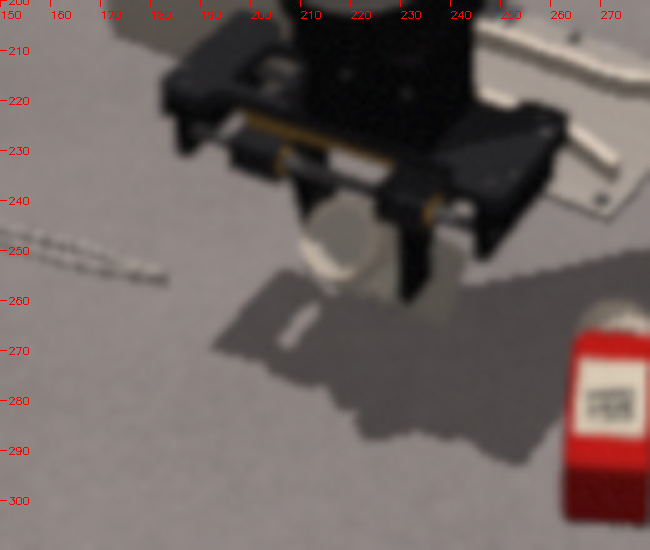

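arm_command(
  increments=[
    {"gripper":30,"dx":0,"dy":0,"dz":-0.004,"spin":0},
    {"gripper":30,"dx":0,"dy":0,"dz":-0.004,"spin":0},
    {"gripper":30,"dx":0,"dy":0,"dz":-0.004,"spin":0},
    {"gripper":30,"dx":0,"dy":0,"dz":0,"spin":0},
    {"gripper":30,"dx":0,"dy":0,"dz":0,"spin":0},
    {"gripper":30,"dx":0,"dy":0,"dz":0,"spin":0},
    {"gripper":30,"dx":0,"dy":0,"dz":0,"spin":0},
    {"gripper":30,"dx":0,"dy":0,"dz":0,"spin":0},
  ],
  grip_force=3,
)

```text
time: 9.45
ee_pos: [0.5284, 0.2319, 0.0762]
eef_rot: [0.699, 0.715, 0.0, 0.0]
ft_force: [0.4, 0.2, -1.1]
width: 0.0441
```

```bash
python3 -c "
from h import *
from bench import cams
st(); cv2.imwrite('pics/w5.png',cams.camera('wrist')[:,:,::-1])
crop('pics/w4.png','pics/w4c.png',150,180,370,330,3)
crop('pics/w5.png','pics/w5c.png',150,180,370,330,3)
a=cv2.imread('pics/w4c.png');b=cv2.imread('pics/w5c.png')
cv2.imwrite('pics/w45.png',cv2.resize(np.vstack([a,b]),None,fx=.66,fy=.66))
"
```

```text
t 9.45 pos [0.5284 0.2319 0.0762] phi 91.27 tilt 0.00 F [ 0.4  0.2 -1.1] w 0.0441 q [ 0.26  0.54 -0.96  1.72  0.48  1.14 -0.81]
```

View pics/w45.png

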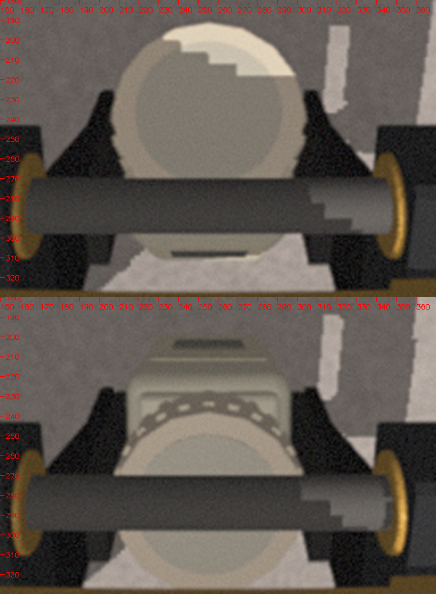

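```bash
python3 -c "
from h import *
from bench import cams
I=cams.camera_info('wrist'); s,p,R=pose()
tx=R[:,0]; g=p+np.array([0,0,.0187]); ty=R[:,1]
im=cv2.imread('pics/w5.png')
for a,c in [(80,(0,0,255)),(90,(0,255,0)),(100,(255,0,0))]:
    t=np.radians(a); ax=np.cos(t)*tx+np.sin(t)*np.array([0,0,1]); n=-np.sin(t)*tx+np.cos(t)*np.array([0,0,1])
    th=np.linspace(0,2*np.pi,60)
    for h in (.122-.082,):
        P=g+ax*h+.0205*(np.cos(th)[:,None]*ty+np.sin(th)[:,None]*n)
        cv2.polylines(im,[np.round(proj(I,P)*8).astype(int)],True,c,1,cv2.LINE_AA,3)
    # front body top edge (at +u face)
    P=[g+ax*(hh-.082)-n*.022+ty*w for hh,w in ((.09,-.02),(.09,.02),(0,.022),(0,-.022))]
    cv2.polylines(im,[np.round(proj(I,P)*8).astype(int)],True,c,1,cv2.LINE_AA,3)
cv2.imwrite('pics/t.png',im); crop('pics/t.png','pics/w5o.png',130,160,380,340,3)
"
```

```text
(no output)
```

View pics/w5o.png

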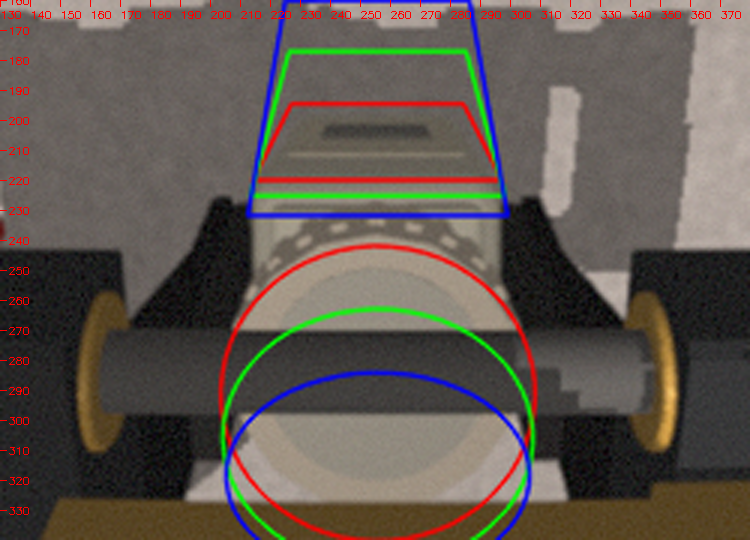

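arm_command(
  increments=[
    {"gripper":30,"dx":0,"dy":0,"dz":0.005,"spin":0},
    {"gripper":30,"dx":0,"dy":0,"dz":0.0045,"spin":0},
    {"gripper":30,"dx":-0.003,"dy":0,"dz":0.0005,"spin":0},
    {"gripper":30,"dx":-0.003,"dy":0,"dz":0.001,"spin":0},
    {"gripper":30,"dx":-0.003,"dy":0,"dz":0.001,"spin":0},
    {"gripper":30,"dx":-0.003,"dy":0,"dz":0.001,"spin":0},
    {"gripper":30,"dx":-0.003,"dy":0,"dz":0.001,"spin":0},
    {"gripper":30,"dx":0,"dy":0,"dz":0,"spin":0},
  ],
)

```text
time: 10.5
ee_pos: [0.5288, 0.2169, 0.0622]
eef_rot: [0.699, 0.715, 0.0, -0.0]
ft_force: [-0.0, 1.5, 1.7]
width: 0.0439
```

```bash
cat > ov.py <<'E'
from h import *
from bench import cams
import sys
def ov(out,angs=(80,90),h=.082):
    I=cams.camera_info('wrist'); s,p,R=pose(); im=cams.camera('wrist')[:,:,::-1].copy()
    tx=R[:,0]; g=p+np.array([0,0,.0187]); ty=R[:,1]
    for a,c in zip(angs,[(0,0,255),(0,255,0)]):
        t=np.radians(a); ax=np.cos(t)*tx+np.sin(t)*np.array([0,0,1]); n=-np.sin(t)*tx+np.cos(t)*np.array([0,0,1])
        P=[g+ax*(hh-h)-n*.022+ty*w for hh,w in ((.09,-.02),(.09,.02),(0,.022),(0,-.022))]
        cv2.polylines(im,[np.round(proj(I,P)*8).astype(int)],True,c,1,cv2.LINE_AA,3)
    cv2.imwrite('pics/t.png',im); crop('pics/t.png',out,130,130,380,340,3); st()
ov(sys.argv[1])
E
python3 ov.py pics/w6.png
```

```text
t 10.55 pos [0.5288 0.217  0.0622] phi 91.27 tilt 0.01 F [-0.6  0.8  2.5] w 0.0441 q [ 0.29  0.55 -0.95  1.74  0.49  1.11 -0.8 ]
```

View pics/w6.png

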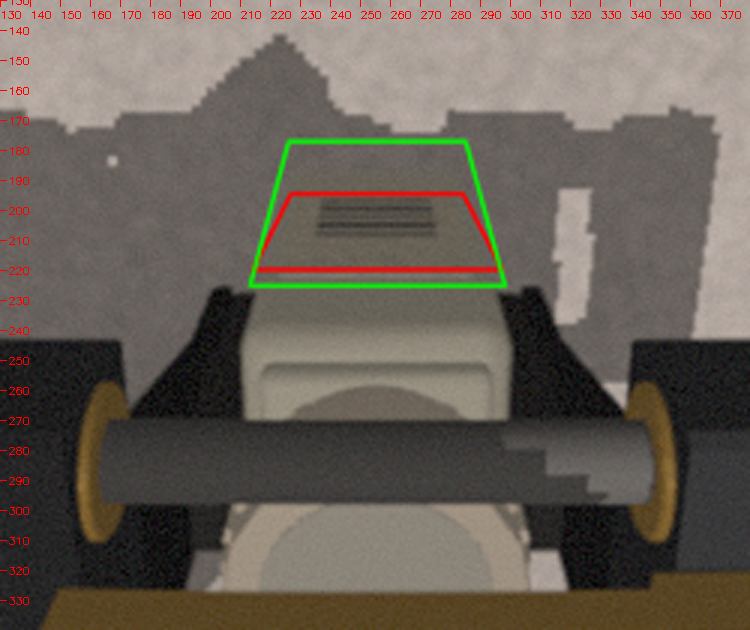

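```bash
python3 -c "
from h import *
from bench import cams
st(); cv2.imwrite('pics/s6.png',cams.camera('side')[:,:,::-1]); crop('pics/s6.png','pics/s6c.png',170,190,270,270,7)
"
```

```text
t 10.55 pos [0.5288 0.217  0.0622] phi 91.27 tilt 0.01 F [-0.6  0.8  2.5] w 0.0441 q [ 0.29  0.55 -0.95  1.74  0.49  1.11 -0.8 ]
```

View pics/s6c.png

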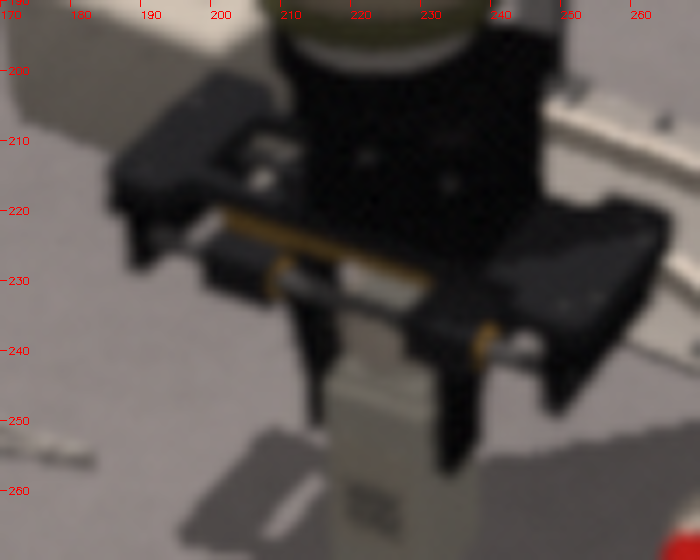

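arm_command(
  increments=[
    {"gripper":65,"dx":0,"dy":0,"dz":-0.001,"spin":0},
    {"gripper":65,"dx":0,"dy":0,"dz":-0.001,"spin":0},
    {"gripper":65,"dx":0,"dy":0,"dz":0,"spin":0},
    {"gripper":65,"dx":0,"dy":0,"dz":0,"spin":0},
    {"gripper":65,"dx":0,"dy":0,"dz":0,"spin":0},
    {"gripper":65,"dx":0,"dy":0,"dz":0,"spin":0},
    {"gripper":65,"dx":0,"dy":0,"dz":0,"spin":0},
    {"gripper":65,"dx":0,"dy":0,"dz":0,"spin":0},
  ],
)

```text
time: 11.6
ee_pos: [0.5288, 0.2169, 0.0642]
eef_rot: [0.699, 0.715, -0.0, 0.0]
ft_force: [0.5, 0.4, -0.2]
width: 0.0566
```

```bash
python3 ov.py pics/w7.png; python3 -c "
from h import *
from bench import cams
cv2.imwrite('pics/s7.png',cams.camera('side')[:,:,::-1]); crop('pics/s7.png','pics/s7c.png',170,190,270,290,6)
"
```

```text
t 11.65 pos [0.5288 0.2169 0.0642] phi 91.26 tilt 0.01 F [-0.2  0.4 -0.3] w 0.0565 q [ 0.29  0.54 -0.95  1.74  0.49  1.11 -0.8 ]
```

View pics/w7.png

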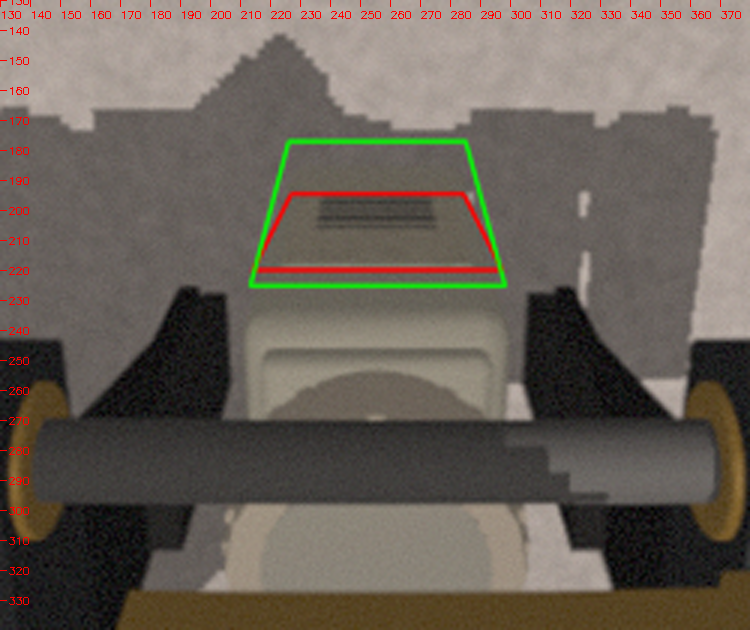

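View pics/s7c.png

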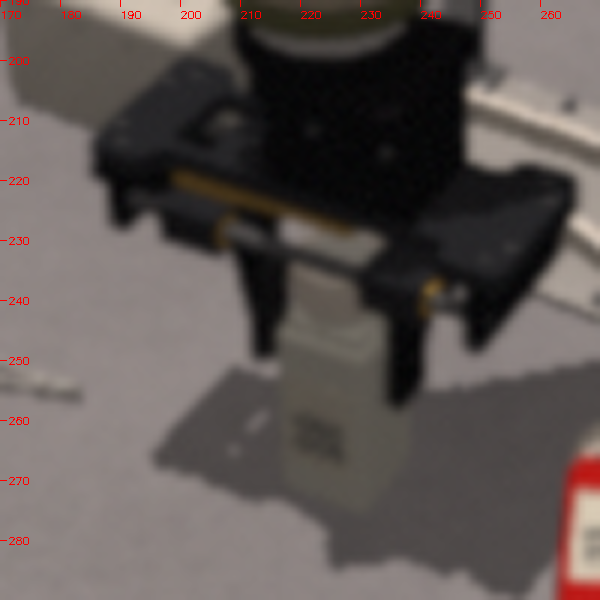

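arm_command(
  increments=[
    {"gripper":65,"dx":-0.0035,"dy":0,"dz":-0.002,"spin":0},
    {"gripper":30,"dx":0,"dy":0,"dz":0,"spin":0},
    {"gripper":30,"dx":0,"dy":0,"dz":0,"spin":0},
    {"gripper":30,"dx":0,"dy":0,"dz":0,"spin":0},
    {"gripper":30,"dx":0,"dy":0,"dz":0,"spin":0},
    {"gripper":30,"dx":0,"dy":0,"dz":-0.015,"spin":0},
    {"gripper":30,"dx":0,"dy":0,"dz":-0.03,"spin":0},
    {"gripper":30,"dx":0,"dy":0,"dz":-0.03,"spin":0},
  ],
  grip_force=15,
)

```text
time: 12.7
ee_pos: [0.5286, 0.2136, 0.1427]
eef_rot: [0.699, 0.715, 0.0, -0.0]
ft_force: [-0.3, -0.8, -2.5]
width: 0.0438
```

arm_command(
  increments=[
    {"gripper":30,"dx":0,"dy":0,"dz":0,"spin":10},
    {"gripper":30,"dx":0,"dy":0,"dz":0,"spin":10},
    {"gripper":30,"dx":0,"dy":0,"dz":0,"spin":10},
    {"gripper":30,"dx":0,"dy":0,"dz":0,"spin":10},
    {"gripper":30,"dx":0,"dy":0,"dz":0,"spin":10},
    {"gripper":30,"dx":0,"dy":0,"dz":0,"spin":10},
    {"gripper":30,"dx":0,"dy":0,"dz":0,"spin":10},
    {"gripper":30,"dx":0,"dy":0,"dz":0,"spin":10},
  ],
)

```text
time: 13.7
ee_pos: [0.5287, 0.2138, 0.142]
eef_rot: [0.995, 0.096, 0.0, -0.0]
ft_force: [-0.4, 0.1, -3.2]
width: 0.0442
```

```bash
python3 -c "
from h import *
st(); go(.546,-.0155,.17,-2.2)"
```

```text
t 13.70 pos [0.5287 0.2138 0.142 ] phi 10.97 tilt 0.03 F [-0.4  0.1 -3.2] w 0.0442 q [ 0.16  0.37 -0.75  1.68  0.27  1.2  -2.04]
tool delta mm [-26.6 228.4 -28.1]
spin 13.17
```

arm_command(
  increments=[
    {"gripper":30,"dx":-0.003,"dy":0.028,"dz":-0.004,"spin":0},
    {"gripper":30,"dx":-0.003,"dy":0.028,"dz":-0.004,"spin":0},
    {"gripper":30,"dx":-0.003,"dy":0.028,"dz":-0.004,"spin":0},
    {"gripper":30,"dx":-0.003,"dy":0.029,"dz":-0.004,"spin":0},
    {"gripper":30,"dx":-0.003,"dy":0.029,"dz":-0.004,"spin":0},
    {"gripper":30,"dx":-0.003,"dy":0.029,"dz":-0.004,"spin":0},
    {"gripper":30,"dx":-0.004,"dy":0.029,"dz":-0.004,"spin":0},
    {"gripper":30,"dx":-0.004,"dy":0.028,"dz":0,"spin":6.2},
  ],
)

```text
time: 14.7
ee_pos: [0.548, -0.0158, 0.1703]
eef_rot: [0.999, 0.043, 0.001, -0.0]
ft_force: [0.3, 0.1, -2.0]
width: 0.0438
```

arm_command(
  increments=[
    {"gripper":30,"dx":0,"dy":0,"dz":0,"spin":7},
    {"gripper":30,"dx":0,"dy":0,"dz":0,"spin":0},
    {"gripper":30,"dx":0,"dy":0,"dz":0,"spin":0},
    {"gripper":30,"dx":0,"dy":0,"dz":0,"spin":0},
    {"gripper":30,"dx":0,"dy":0,"dz":0,"spin":0},
    {"gripper":30,"dx":0,"dy":0,"dz":0,"spin":0},
    {"gripper":30,"dx":0,"dy":0,"dz":0,"spin":0},
    {"gripper":30,"dx":0,"dy":0,"dz":0,"spin":0},
  ],
)

```text
time: 15.7
ee_pos: [0.5479, -0.0153, 0.1692]
eef_rot: [1.0, -0.017, 0.0, 0.0]
ft_force: [-0.4, -0.0, -2.6]
width: 0.044
```

```bash
python3 -c "
from h import *
from bench import cams
import pickle
st(); I=cams.camera_info('wrist'); pickle.dump(I,open('w8.pkl','wb'))
cv2.imwrite('pics/w8.png',cams.camera('wrist')[:,:,::-1])
cv2.imwrite('pics/s8.png',cams.camera('side')[:,:,::-1]); crop('pics/s8.png','pics/s8c.png',180,120,300,240,5)
"
```

```text
t 15.70 pos [ 0.5479 -0.0153  0.1692] phi -1.93 tilt 0.00 F [-0.4 -0.  -2.6] w 0.0440 q [ 0.5   0.26 -0.64  1.71  0.16  1.22 -1.78]
```

View pics/w8.png

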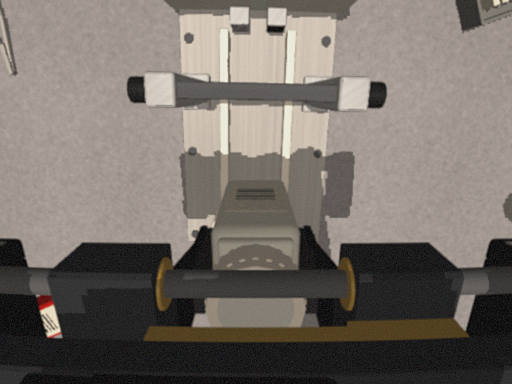

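View pics/s8c.png

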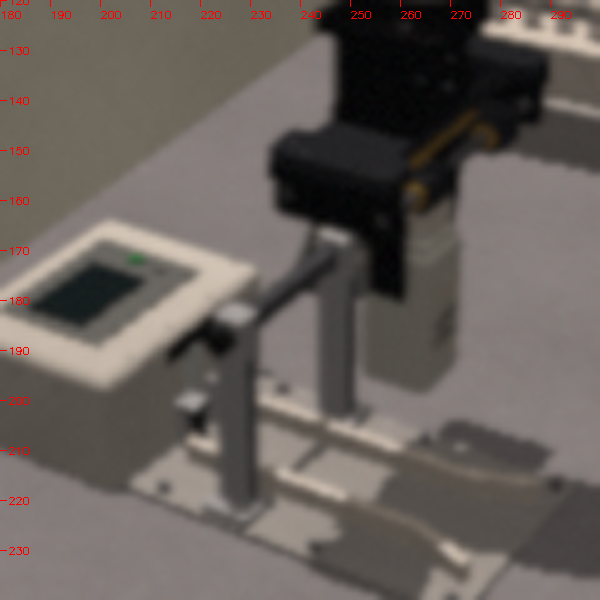

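Wrist view: bar from (128,89) to (385,95), rails at (224,30–155) and (290,30–157), stop blocks at (240,25) and (277,27). The bottle hangs upright at (256,230).

```bash
python3 -c "
from h import *
crop('pics/w8.png','pics/w8c.png',120,0,395,165,2)
im=cv2.imread('pics/w8.png')[0:165,120:395]; cv2.imwrite('pics/w8d.png',cv2.resize(im,None,fx=2.8,fy=2.8,interpolation=3))
crop('pics/w8.png','pics/w8e.png',175,0,345,165,4)
"
```

```text
(no output)
```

View pics/w8e.png

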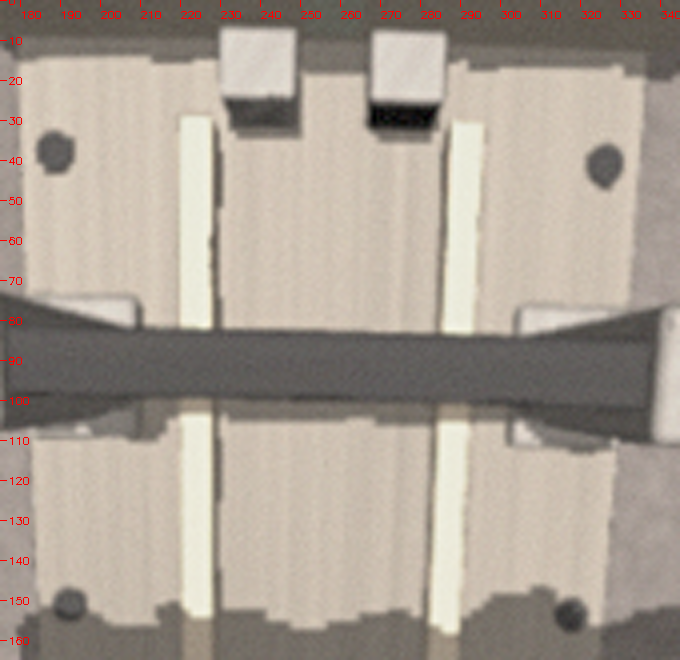

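View pics/w8c.png

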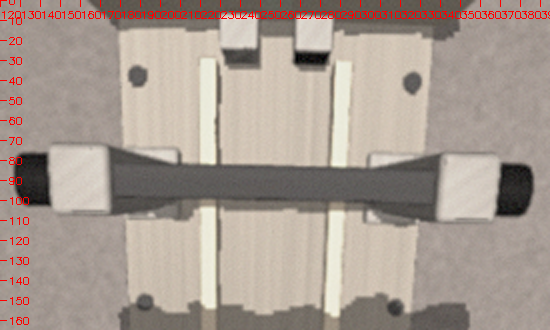

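```bash
python3 -c "
from h import *
import pickle
np.set_printoptions(precision=4,suppress=True)
I=pickle.load(open('w8.pkl','rb'))
print('rails',unproj(I,[(225,32),(285.5,32),(225,150),(279.5,155)],.022))
print('stop top near edge',unproj(I,[(230,24),(285,25.5)],.038))
print('bar ends top',unproj(I,[(128.5,89),(385.5,95)],.1405))
print('bar top edges mid',unproj(I,[(256,99),(256,82.5)],.1405))
print('posts top c',unproj(I,[(159.5,89),(354,93.5)],.146))
print('screws',unproj(I,[(186,38),(323.5,41.5),(189.5,151),(315,154)],.006))
R=cv2.Rodrigues(I['rvec'])[0];print(-R.T@I['tvec'],R)
"
```

```text
rails [[ 0.6854  0.0068  0.022 ]
 [ 0.6836 -0.0482  0.022 ]
 [ 0.577   0.0131  0.022 ]
 [ 0.5701 -0.0412  0.022 ]]
stop top near edge [[ 0.6888  0.0008  0.038 ]
 [ 0.686  -0.0463  0.038 ]]
bar ends top [[ 0.6355  0.0558  0.1405]
 [ 0.6271 -0.0963  0.1405]]
bar top edges mid [[ 0.6267 -0.0193  0.1405]
 [ 0.636  -0.0196  0.1405]]
posts top c [[ 0.6345  0.0356  0.146 ]
 [ 0.6283 -0.0756  0.146 ]]
screws [[ 0.6846  0.046   0.006 ]
 [ 0.677  -0.0864  0.006 ]
 [ 0.5745  0.0523  0.006 ]
 [ 0.5669 -0.0799  0.006 ]]
[ 0.6293 -0.0191  0.3315] [[-0.0334 -0.9994 -0.0011]
 [-0.9546  0.0316  0.2961]
 [-0.2959  0.0109 -0.9552]]
```

arm_command(
  increments=[
    {"gripper":30,"dx":0.003,"dy":-0.001,"dz":0,"spin":1.3},
    {"gripper":30,"dx":0,"dy":0,"dz":0.02,"spin":0},
    {"gripper":30,"dx":0,"dy":0,"dz":0.025,"spin":0},
    {"gripper":30,"dx":0,"dy":0,"dz":0.02,"spin":0},
    {"gripper":30,"dx":0,"dy":0,"dz":0.012,"spin":0},
    {"gripper":30,"dx":0,"dy":0,"dz":0.01,"spin":0},
    {"gripper":30,"dx":0,"dy":0,"dz":0.006,"spin":0},
    {"gripper":30,"dx":0,"dy":0,"dz":0,"spin":0},
  ],
)

```text
time: 16.8
ee_pos: [0.5509, -0.0144, 0.0762]
eef_rot: [1.0, -0.028, -0.0, 0.0]
ft_force: [0.3, -0.4, -1.6]
width: 0.0439
```

```bash
python3 -c "
from h import *
from bench import cams
st(); go(.551,-.0142,.072,-3.25)
cv2.imwrite('pics/w9.png',cams.camera('wrist')[:,:,::-1])
cv2.imwrite('pics/s9.png',cams.camera('side')[:,:,::-1]); crop('pics/s9.png','pics/s9c.png',180,120,300,240,5)
"
```

```text
t 16.80 pos [ 0.5509 -0.0144  0.0762] phi -3.24 tilt 0.01 F [ 0.3 -0.4 -1.6] w 0.0439 q [ 0.46  0.37 -0.61  1.8   0.24  1.05 -1.87]
tool delta mm [ 0.1 -0.2  4.2]
spin 0.01
```

View pics/s9c.png

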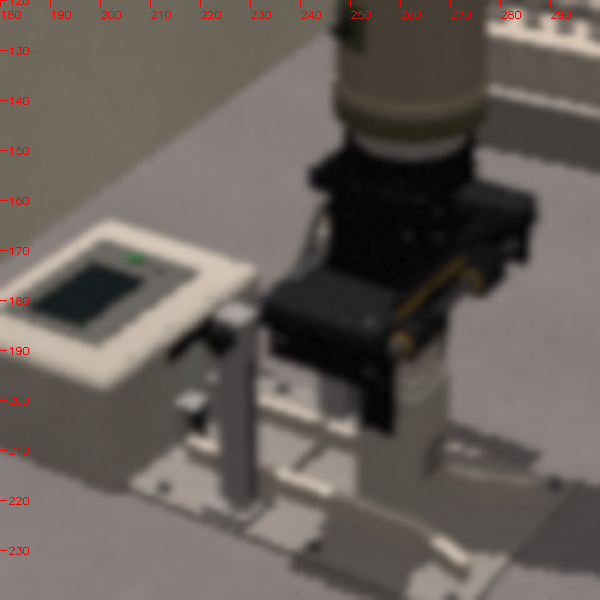

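View pics/w9.png

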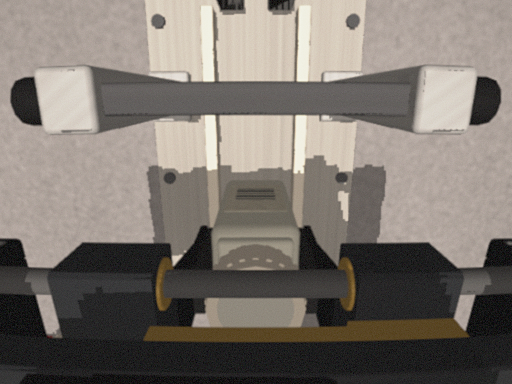

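The bottle is centred between the rails (inner edges at about 217 and 296, bottle at 256). Lowering it onto the deck and letting go.

arm_command(
  increments=[
    {"gripper":30,"dx":0,"dy":0,"dz":0.002,"spin":0},
    {"gripper":30,"dx":0,"dy":0,"dz":0.001,"spin":0},
    {"gripper":30,"dx":0,"dy":0,"dz":0.001,"spin":0},
    {"gripper":30,"dx":0,"dy":0,"dz":0.0005,"spin":0},
    {"gripper":30,"dx":0,"dy":0,"dz":0,"spin":0},
    {"gripper":65,"dx":0,"dy":0,"dz":0,"spin":0},
    {"gripper":65,"dx":0,"dy":0,"dz":0,"spin":0},
    {"gripper":65,"dx":0,"dy":0,"dz":0,"spin":0},
  ],
)

```text
time: 17.9
ee_pos: [0.5509, -0.0144, 0.0717]
eef_rot: [1.0, -0.028, 0.0, 0.0]
ft_force: [-0.2, 0.1, 0.0]
width: 0.0557
```

```bash
python3 -c "
from h import *
from bench import cams
st()
cv2.imwrite('pics/w10.png',cams.camera('wrist')[:,:,::-1]); crop('pics/w10.png','pics/w10c.png',130,130,380,340,3)
"
```

```text
t 17.90 pos [ 0.5509 -0.0144  0.0717] phi -3.24 tilt 0.00 F [-0.2  0.1  0. ] w 0.0557 q [ 0.46  0.37 -0.61  1.8   0.24  1.04 -1.87]
```

View pics/w10c.png

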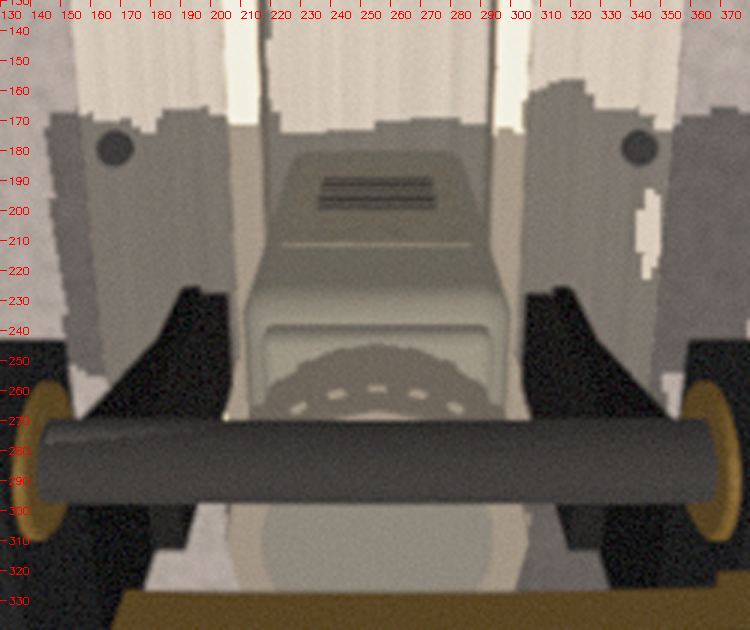

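arm_command(
  increments=[
    {"gripper":75,"dx":0,"dy":0,"dz":-0.01,"spin":0},
    {"gripper":75,"dx":0,"dy":0,"dz":-0.02,"spin":0},
    {"gripper":75,"dx":0,"dy":0,"dz":-0.025,"spin":0},
    {"gripper":60,"dx":0,"dy":0,"dz":-0.02,"spin":0},
    {"gripper":0,"dx":0,"dy":0,"dz":-0.005,"spin":0},
    {"gripper":0,"dx":0,"dy":0,"dz":0,"spin":0},
    {"gripper":0,"dx":0,"dy":0,"dz":0,"spin":0},
    {"gripper":0,"dx":0,"dy":0,"dz":0,"spin":0},
  ],
  grip_force=20,
)

```text
time: 18.95
ee_pos: [0.5505, -0.0144, 0.1511]
eef_rot: [1.0, -0.028, -0.001, -0.0]
ft_force: [-0.6, 0.4, -0.3]
width: 0.0232
```

```bash
python3 -c "
from h import *
from bench import cams
import pickle
st()
I=cams.camera_info('wrist');pickle.dump(I,open('w11.pkl','wb'))
cv2.imwrite('pics/w11.png',cams.camera('wrist')[:,:,::-1])
cv2.imwrite('pics/s11.png',cams.camera('side')[:,:,::-1]); crop('pics/s11.png','pics/s11c.png',180,120,300,240,5)
"
```

```text
t 18.95 pos [ 0.5505 -0.0144  0.1511] phi -3.23 tilt 0.06 F [-0.6  0.4 -0.3] w 0.0232 q [ 0.49  0.28 -0.63  1.72  0.18  1.19 -1.82]
```

View pics/w11.png

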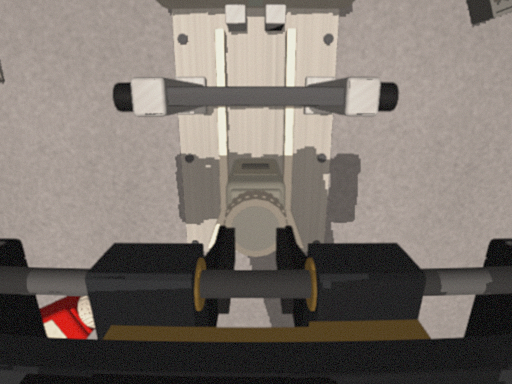

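View pics/s11c.png

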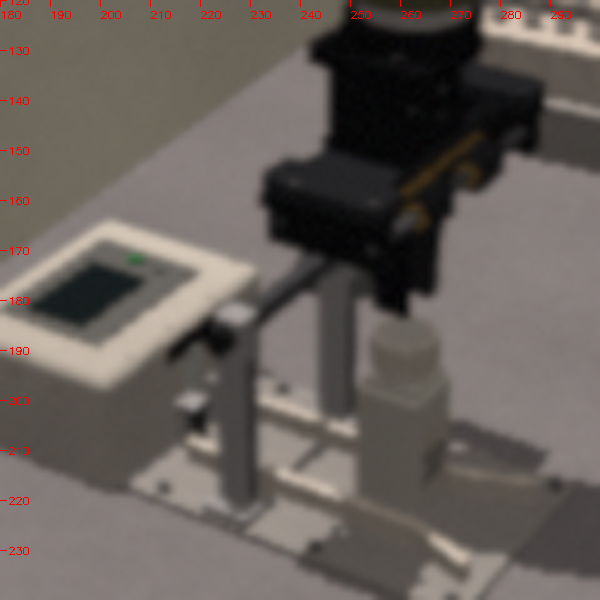

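```bash
python3 -c "
from h import *
import pickle
np.set_printoptions(precision=4,suppress=True)
I=pickle.load(open('w11.pkl','rb'))
print(unproj(I,[(257,199),(257,256),(225,226),(289,226)],.130))
print('front base',unproj(I,[(231,158),(281,158)],.006))
print('body top front',unproj(I,[(229,180),(285,180)],.098))
crop('pics/w11.png','pics/w11c.png',200,140,320,270,5)
O=np.array([.631,-.0187]);t=np.radians(-3.25);e=np.array([np.cos(t),np.sin(t)]);n=np.array([-e[1],e[0]])
s,p,R=pose();print((p[:2]-O)@e,(p[:2]-O)@n)
"
```

```text
[[ 0.5697 -0.0175  0.13  ]
 [ 0.5301 -0.0153  0.13  ]
 [ 0.5527  0.0039  0.13  ]
 [ 0.5504 -0.0369  0.13  ]]
front base [[ 0.5721  0.0078  0.006 ]
 [ 0.5693 -0.042   0.006 ]]
body top front [[ 0.5742  0.0021  0.098 ]
 [ 0.572  -0.0378  0.098 ]]
-0.08043062822256537 -0.00024287974983204836
```

View pics/w11c.png

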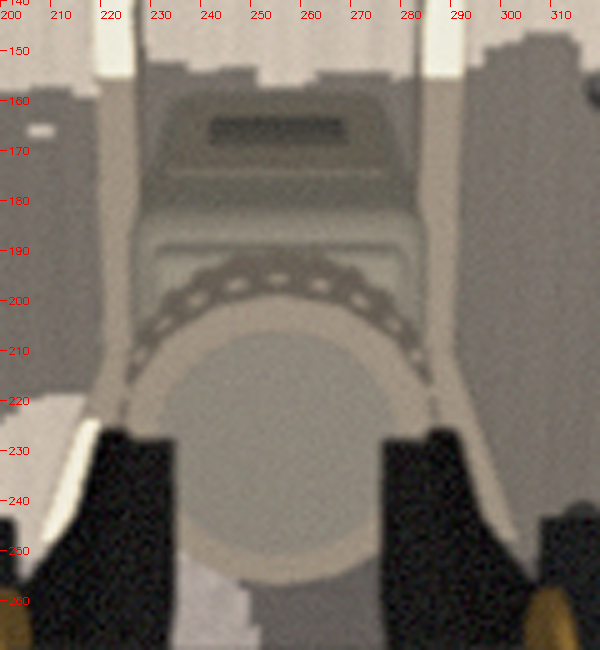

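arm_command(
  increments=[
    {"gripper":0,"dx":0.001,"dy":0.001,"dz":0.005,"spin":0},
    {"gripper":0,"dx":0,"dy":0,"dz":0.005,"spin":0},
    {"gripper":0,"dx":0,"dy":0,"dz":0.005,"spin":0},
    {"gripper":0,"dx":0,"dy":0,"dz":0.004,"spin":0},
    {"gripper":0,"dx":0,"dy":0,"dz":0.002,"spin":0},
    {"gripper":0,"dx":0,"dy":0,"dz":0.001,"spin":0},
    {"gripper":0,"dx":0,"dy":0,"dz":0.001,"spin":0},
    {"gripper":0,"dx":0,"dy":0,"dz":0,"spin":0},
  ],
)

```text
time: 20.05
ee_pos: [0.5524, -0.0154, 0.1297]
eef_rot: [1.0, -0.028, 0.001, 0.0]
ft_force: [-1.8, 0.7, 6.0]
width: 0.0007
```

arm_command(
  increments=[
    {"gripper":0,"dx":0,"dy":0,"dz":0.0005,"spin":0},
    {"gripper":0,"dx":0,"dy":0,"dz":0.0005,"spin":0},
    {"gripper":0,"dx":0,"dy":0,"dz":0.0005,"spin":0},
    {"gripper":0,"dx":0,"dy":0,"dz":0.0005,"spin":0},
    {"gripper":0,"dx":0,"dy":0,"dz":0.0005,"spin":0},
    {"gripper":0,"dx":0,"dy":0,"dz":0.0005,"spin":0},
    {"gripper":0,"dx":0,"dy":0,"dz":0,"spin":0},
    {"gripper":0,"dx":0,"dy":0,"dz":0,"spin":0},
  ],
)

```text
time: 21.05
ee_pos: [0.5524, -0.0154, 0.1268]
eef_rot: [1.0, -0.028, 0.001, 0.0]
ft_force: [-1.7, -0.5, 7.2]
width: 0.0005
```

```bash
python3 -c "
from h import *
st()"
```

```text
t 21.05 pos [ 0.5524 -0.0154  0.1268] phi -3.23 tilt 0.09 F [-1.7 -0.5  7.2] w 0.0005 q [ 0.48  0.31 -0.62  1.75  0.2   1.14 -1.83]
```

arm_command(
  increments=[
    {"gripper":0,"dx":0,"dy":0,"dz":0.0005,"spin":0},
    {"gripper":0,"dx":0,"dy":0,"dz":0.0005,"spin":0},
    {"gripper":0,"dx":0,"dy":0,"dz":0.0005,"spin":0},
    {"gripper":0,"dx":0,"dy":0,"dz":0.0005,"spin":0},
    {"gripper":0,"dx":0,"dy":0,"dz":0.0003,"spin":0},
    {"gripper":0,"dx":0,"dy":0,"dz":0.0003,"spin":0},
    {"gripper":0,"dx":0,"dy":0,"dz":0,"spin":0},
    {"gripper":0,"dx":0,"dy":0,"dz":0,"spin":0},
  ],
)

```text
time: 22.05
ee_pos: [0.5527, -0.0154, 0.1246]
eef_rot: [1.0, -0.028, 0.001, 0.0]
ft_force: [-2.0, 0.1, 9.5]
width: 0.0002
```

arm_command(
  increments=[
    {"gripper":0,"dx":0,"dy":0,"dz":0.0003,"spin":0},
    {"gripper":0,"dx":0,"dy":0,"dz":0.0003,"spin":0},
    {"gripper":0,"dx":0,"dy":0,"dz":0,"spin":0},
    {"gripper":0,"dx":0,"dy":0,"dz":0,"spin":0},
    {"gripper":0,"dx":0,"dy":0,"dz":0,"spin":0},
    {"gripper":0,"dx":0,"dy":0,"dz":0,"spin":0},
    {"gripper":0,"dx":0,"dy":0,"dz":0,"spin":0},
    {"gripper":0,"dx":0,"dy":0,"dz":0,"spin":0},
  ],
)

```text
time: 23.05
ee_pos: [0.553, -0.0154, 0.1246]
eef_rot: [1.0, -0.028, 0.002, 0.0]
ft_force: [-3.5, -1.0, 14.7]
width: 0.0005
```

arm_command(
  increments=[
    {"gripper":0,"dx":0,"dy":0,"dz":0.0004,"spin":0},
    {"gripper":0,"dx":0,"dy":0,"dz":0.0003,"spin":0},
    {"gripper":0,"dx":0,"dy":0,"dz":0.0003,"spin":0},
    {"gripper":0,"dx":0,"dy":0,"dz":0,"spin":0},
    {"gripper":0,"dx":0,"dy":0,"dz":0,"spin":0},
    {"gripper":0,"dx":0,"dy":0,"dz":0,"spin":0},
    {"gripper":0,"dx":0,"dy":0,"dz":0,"spin":0},
    {"gripper":0,"dx":0,"dy":0,"dz":0,"spin":0},
  ],
)

```text
time: 24.05
ee_pos: [0.5537, -0.0154, 0.1246]
eef_rot: [1.0, -0.028, 0.002, 0.0]
ft_force: [-2.8, -0.2, 22.0]
width: 0.0004
```

arm_command(
  increments=[
    {"gripper":0,"dx":0,"dy":0,"dz":-0.01,"spin":0},
    {"gripper":0,"dx":0,"dy":0,"dz":-0.015,"spin":0},
    {"gripper":65,"dx":0,"dy":-0.001,"dz":-0.01,"spin":0},
    {"gripper":65,"dx":-0.015,"dy":0,"dz":0,"spin":0},
    {"gripper":65,"dx":0,"dy":0,"dz":0,"spin":0},
    {"gripper":65,"dx":0,"dy":0,"dz":0,"spin":0},
    {"gripper":65,"dx":0,"dy":0,"dz":0,"spin":0},
    {"gripper":65,"dx":0,"dy":0,"dz":0,"spin":0},
  ],
)

```text
time: 25.05
ee_pos: [0.5371, -0.0136, 0.1564]
eef_rot: [1.0, -0.028, -0.0, -0.0]
ft_force: [-0.4, 0.4, -0.2]
width: 0.0519
```

```bash
cat >> h.py <<'E'
def rp():
    O=np.array([.631,-.0187]);t=np.radians(-3.25);e=np.array([np.cos(t),np.sin(t)]);n=np.array([-e[1],e[0]])
    s,p,R=pose();print("reader-frame TCP mm",np.round(1000*np.array([(p[:2]-O)@e,(p[:2]-O)@n,p[2]]),1))
E
python3 -c "
from h import *
from bench import cams
import pickle
st();rp()
I=cams.camera_info('wrist');pickle.dump(I,open('w12.pkl','wb'))
cv2.imwrite('pics/w12.png',cams.camera('wrist')[:,:,::-1]);crop('pics/w12.png','pics/w12c.png',190,100,320,260,5)
cv2.imwrite('pics/s12.png',cams.camera('side')[:,:,::-1]); crop('pics/s12.png','pics/s12c.png',210,150,300,240,6)
"
```

```text
t 25.05 pos [ 0.5371 -0.0136  0.1564] phi -3.24 tilt 0.01 F [-0.4  0.4 -0.2] w 0.0519 q [ 0.5   0.25 -0.64  1.75  0.16  1.19 -1.81]
reader-frame TCP mm [-94.   -0.2 156.4]
```

View pics/w12c.png

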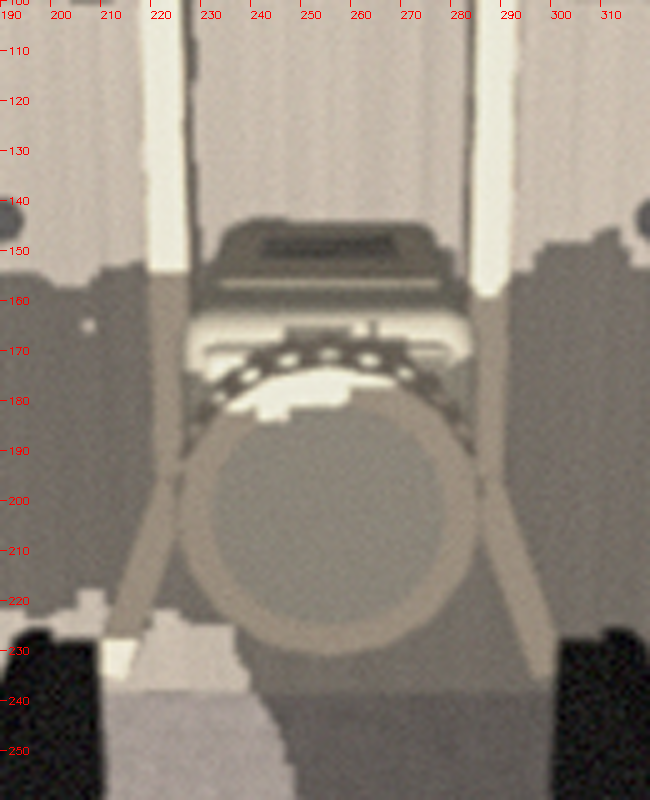

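View pics/s12c.png

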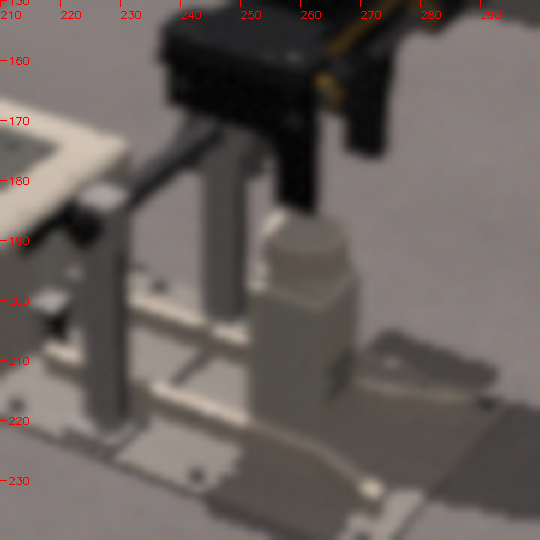

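```bash
python3 -c "
from h import *
import pickle
I=pickle.load(open('w12.pkl','rb'))
P=unproj(I,[(255,172),(255,230.5),(225,202),(285,202)],.124);print(np.round(P,4))
O=np.array([.631,-.0187]);t=np.radians(-3.25);e=np.array([np.cos(t),np.sin(t)]);n=np.array([-e[1],e[0]])
print((P[:,:2]-O)@np.c_[e,n]*1000)
"
```

```text
[[ 0.5707 -0.0162  0.124 ]
 [ 0.5299 -0.0139  0.124 ]
 [ 0.5515  0.0047  0.124 ]
 [ 0.5493 -0.0349  0.124 ]]
[[ -60.30662554   -0.95820173]
 [-101.1874635    -0.97466694]
 [ -80.6817008    18.84432818]
 [ -80.64361857  -20.7718361 ]]
```

Lid reads 40.9 mm across at z = 124 mm, which matches a lid that is home. Bottle centre is at reader x = -80.7 mm, y = -1 mm. Gripping the rear part from above, clear of the lid.

arm_command(
  increments=[
    {"gripper":65,"dx":0,"dy":0.001,"dz":0.02,"spin":0},
    {"gripper":65,"dx":0,"dy":0,"dz":0.025,"spin":0},
    {"gripper":65,"dx":0,"dy":0,"dz":0.02,"spin":0},
    {"gripper":65,"dx":0,"dy":0,"dz":0.01,"spin":0},
    {"gripper":65,"dx":0,"dy":0,"dz":0,"spin":0},
    {"gripper":30,"dx":0,"dy":0,"dz":0,"spin":0},
    {"gripper":30,"dx":0,"dy":0,"dz":0,"spin":0},
    {"gripper":30,"dx":0,"dy":0,"dz":0,"spin":0},
  ],
  grip_force=8,
)

```text
time: 26.15
ee_pos: [0.5374, -0.0145, 0.0823]
eef_rot: [1.0, -0.028, 0.001, 0.0]
ft_force: [0.1, -0.2, 3.6]
width: 0.044
```

arm_command(
  increments=[
    {"gripper":30,"dx":0,"dy":0,"dz":0,"spin":0},
    {"gripper":30,"dx":0,"dy":0,"dz":0,"spin":0},
    {"gripper":30,"dx":0.004,"dy":0,"dz":0,"spin":0},
    {"gripper":30,"dx":0.006,"dy":0,"dz":0,"spin":0},
    {"gripper":30,"dx":0.008,"dy":0,"dz":0,"spin":0},
    {"gripper":30,"dx":0.008,"dy":0,"dz":0,"spin":0},
    {"gripper":30,"dx":0.006,"dy":0,"dz":0,"spin":0},
    {"gripper":30,"dx":0.004,"dy":0,"dz":0,"spin":0},
  ],
)

```text
time: 27.15
ee_pos: [0.5734, -0.0161, 0.0822]
eef_rot: [1.0, -0.028, 0.0, -0.0]
ft_force: [-0.3, 1.5, 4.3]
width: 0.0441
```

```bash
python3 -c "
from h import *
from bench import cams
st();rp()
cv2.imwrite('pics/w13.png',cams.camera('wrist')[:,:,::-1])
cv2.imwrite('pics/s13.png',cams.camera('side')[:,:,::-1]); crop('pics/s13.png','pics/s13c.png',200,150,290,240,6)
"
```

```text
t 27.15 pos [ 0.5734 -0.0161  0.0822] phi -3.22 tilt 0.06 F [-0.3  1.5  4.3] w 0.0441 q [ 0.45  0.41 -0.6   1.73  0.26  1.08 -1.87]
reader-frame TCP mm [-57.6  -0.7  82.2]
```

View pics/w13.png

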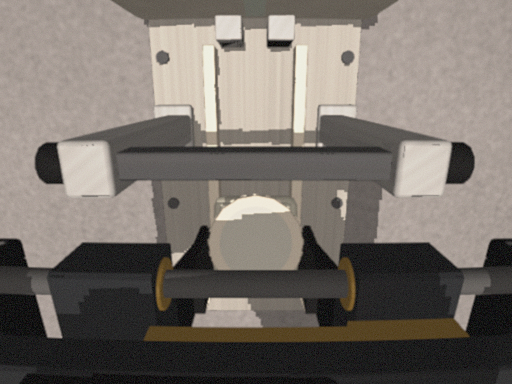

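View pics/s13c.png

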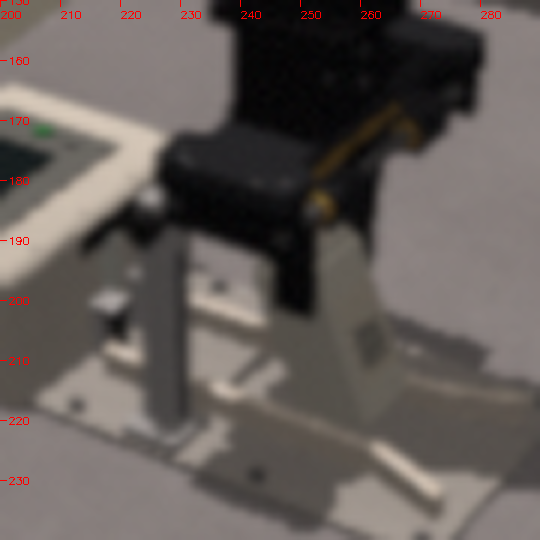

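```bash
cat > ov2.py <<'E'
from h import *
from bench import cams
import sys
def box(img,I,xr,yr,tilt,c,ps=None):
    O=np.array([.631,-.0187]);t=np.radians(-3.25);e=np.array([np.cos(t),np.sin(t),0]);n=np.array([-e[1],e[0],0]);z=np.array([0,0,1.])
    a=np.radians(tilt); ax=np.sin(a)*e+np.cos(a)*z; f=np.cos(a)*e-np.sin(a)*z
    C=np.array([*(O),.006])+xr/1000*e+yr/1000*n
    # pivot: lowest edge front if tilt>0
    if tilt>0: C=C+.022*np.sin(a)*z
    def d(P,cl=True): cv2.polylines(img,[np.round(proj(I,P)*8).astype(int)],cl,c,1,cv2.LINE_AA,3)
    th=np.linspace(0,2*np.pi,50)[:,None]
    for h in (.099,.118): d(C+ax*h+.0205*(np.cos(th)*f+np.sin(th)*n))
    for h in (0,.092): d([C+ax*h+.022*(i*f+j*n) for i,j in ((1,1),(1,-1),(-1,-1),(-1,1))])
    for i,j in ((1,1),(1,-1),(-1,-1),(-1,1)): d([C+ax*h+.022*(i*f+j*n) for h in (0,.092)],False)
E
python3 - <<'E'
from ov2 import *
I=cams.camera_info('side');im=cv2.imread('pics/s13.png')
im=cv2.resize(im,None,fx=6,fy=6,interpolation=3)
I=dict(I);K=I['K'].copy();K[:2]*=6;I['K']=K
a=im.copy();b=im.copy()
box(a,I,-44.3,-.7,0,(0,255,0)); box(b,I,-50,-.7,8,(0,0,255))
cv2.imwrite('pics/o13.png',np.hstack([a[960:1460,1150:1550],b[960:1460,1150:1550]]))
E
```

```text
(no output)
```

View pics/o13.png

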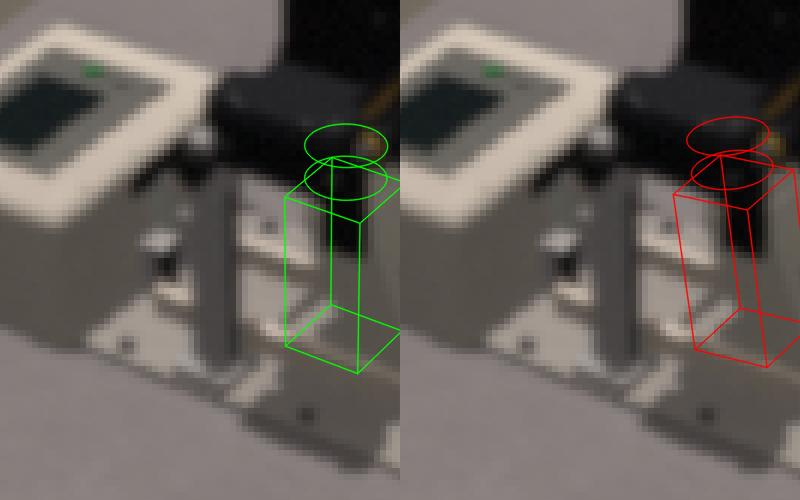

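```bash
python3 - <<'E'
from ov2 import *
I=cams.camera_info('side');im=cv2.imread('pics/s13.png')
im=cv2.resize(im,None,fx=6,fy=6,interpolation=3)
im=cv2.convertScaleAbs(im,alpha=1.6,beta=0)
I=dict(I);K=I['K'].copy();K[:2]*=6;I['K']=K
a=im.copy();b=im.copy()
box(a,I,-44.3,-.7,0,(0,255,0))
s,p,R=pose()
for w in (-.022,.022):
    q=proj(I,[p+R[:,1]*w])[0]; cv2.circle(a,tuple(int(v) for v in q),5,(255,0,255),2)
cv2.imwrite('pics/o13.png',np.hstack([a[960:1460,1250:1650],b[960:1460,1250:1650]]))
E
```

```text
(no output)
```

View pics/o13.png

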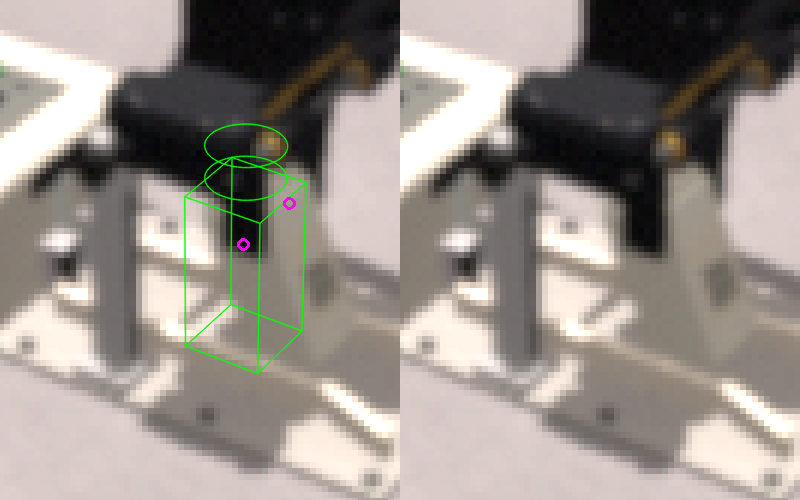

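Side view: the bottle leans forward. Its base lagged on the deck and it pivoted in my light grip. I'll back up to stand it again, let it settle, and regrip firmly.

arm_command(
  increments=[
    {"gripper":30,"dx":-0.004,"dy":0,"dz":0,"spin":0},
    {"gripper":30,"dx":-0.004,"dy":0,"dz":0,"spin":0},
    {"gripper":30,"dx":-0.004,"dy":0,"dz":0,"spin":0},
    {"gripper":30,"dx":-0.004,"dy":0,"dz":0,"spin":0},
    {"gripper":30,"dx":-0.004,"dy":0,"dz":0,"spin":0},
    {"gripper":30,"dx":0,"dy":0,"dz":0,"spin":0},
    {"gripper":30,"dx":0,"dy":0,"dz":0,"spin":0},
    {"gripper":30,"dx":0,"dy":0,"dz":0,"spin":0},
  ],
)

```text
time: 28.25
ee_pos: [0.5528, -0.0155, 0.0814]
eef_rot: [1.0, -0.028, -0.0, 0.0]
ft_force: [0.9, 0.3, -2.2]
width: 0.0438
```

```bash
cat > sv.py <<'E'
from ov2 import *
def sv(fn,xr=None,yr=-.7,x0=1150,y0=900):
    st();rp()
    im=cams.camera('side')[:,:,::-1].copy();im=cv2.resize(im,None,fx=6,fy=6,interpolation=3);im=cv2.convertScaleAbs(im,alpha=1.6,beta=0)
    I=dict(cams.camera_info('side'));K=I['K'].copy();K[:2]*=6;I['K']=K
    a=im.copy()
    if xr is not None: box(a,I,xr,yr,0,(0,255,0))
    cv2.imwrite(fn,np.hstack([a[y0:y0+560,x0:x0+400],im[y0:y0+560,x0:x0+400]]))
    cv2.imwrite(fn.replace('.png','w.png'),cams.camera('wrist')[:,:,::-1])
import sys
sv(sys.argv[1],*[float(v) for v in sys.argv[2:4]],*[int(v) for v in sys.argv[4:]])
E
python3 sv.py pics/v14.png -64 -.7 1200 900
```

```text
t 28.25 pos [ 0.5528 -0.0155  0.0814] phi -3.24 tilt 0.02 F [ 0.9  0.3 -2.2] w 0.0438 q [ 0.46  0.37 -0.61  1.79  0.24  1.06 -1.86]
reader-frame TCP mm [-78.3  -1.3  81.4]
```

View pics/v14.png

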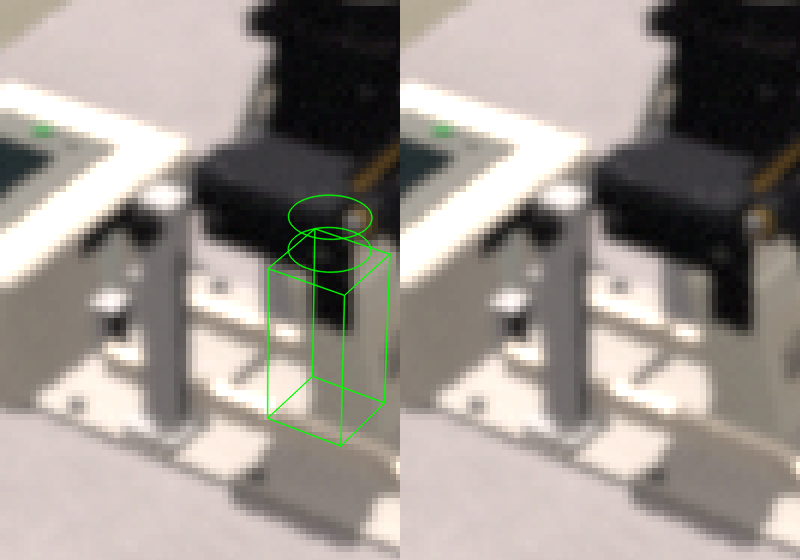

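```bash
python3 sv.py pics/v15.png -80 -.7 1350 950
```

```text
t 28.35 pos [ 0.5528 -0.0155  0.0814] phi -3.23 tilt 0.01 F [-0.2  1.  -2.5] w 0.0440 q [ 0.46  0.37 -0.61  1.79  0.24  1.06 -1.86]
reader-frame TCP mm [-78.2  -1.2  81.4]
```

View pics/v15.png

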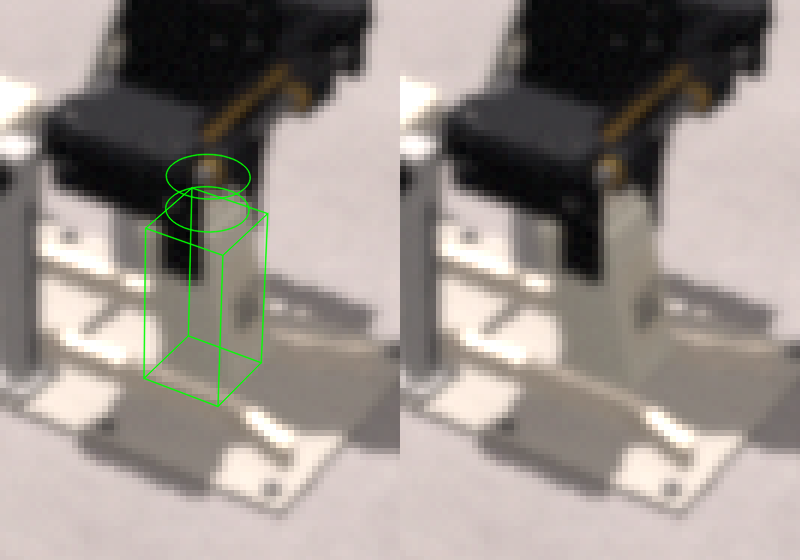

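View pics/v15w.png

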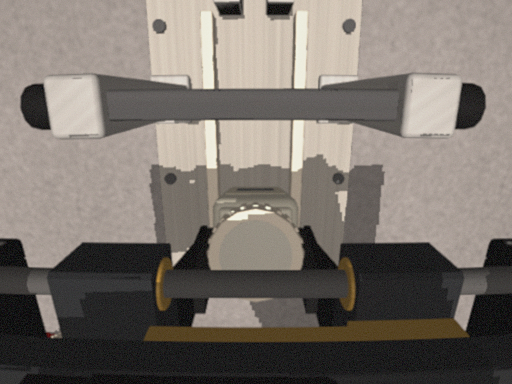

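arm_command(
  increments=[
    {"gripper":30,"dx":-0.003,"dy":0,"dz":0.0005,"spin":0},
    {"gripper":30,"dx":-0.003,"dy":0,"dz":0.0005,"spin":0},
    {"gripper":30,"dx":0,"dy":0,"dz":0,"spin":0},
    {"gripper":48,"dx":0,"dy":0,"dz":0,"spin":0},
    {"gripper":60,"dx":0,"dy":0,"dz":0,"spin":0},
    {"gripper":60,"dx":0,"dy":0,"dz":0,"spin":0},
    {"gripper":60,"dx":0,"dy":0,"dz":0,"spin":0},
    {"gripper":60,"dx":0,"dy":0,"dz":0,"spin":0},
  ],
  grip_force=3,
)

```text
time: 29.45
ee_pos: [0.5469, -0.0152, 0.0806]
eef_rot: [1.0, -0.028, 0.0, 0.0]
ft_force: [0.2, -1.0, 0.0]
width: 0.0522
```

```bash
python3 sv.py pics/v16.png -80 -.7 1350 950
```

```text
t 29.45 pos [ 0.5469 -0.0152  0.0806] phi -3.24 tilt 0.01 F [ 0.2 -1.   0. ] w 0.0522 q [ 0.47  0.35 -0.61  1.8   0.23  1.05 -1.86]
reader-frame TCP mm [-84.2  -1.3  80.6]
```

View pics/v16.png

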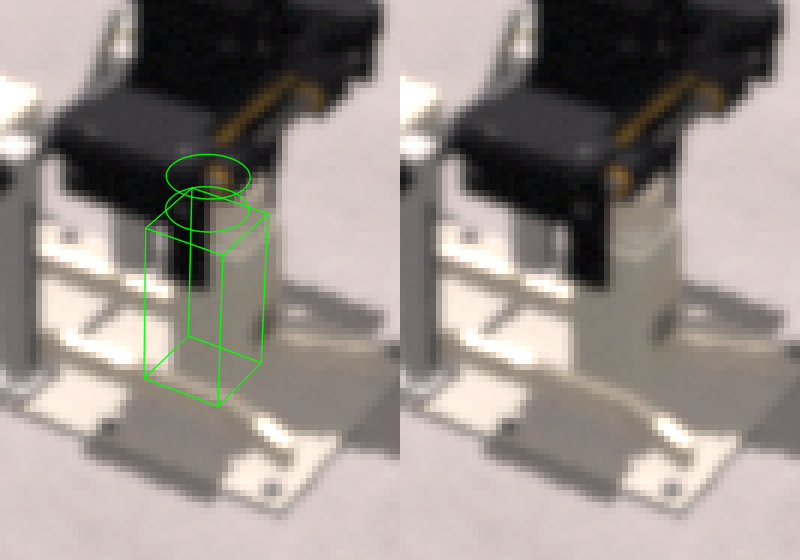

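View pics/v16w.png

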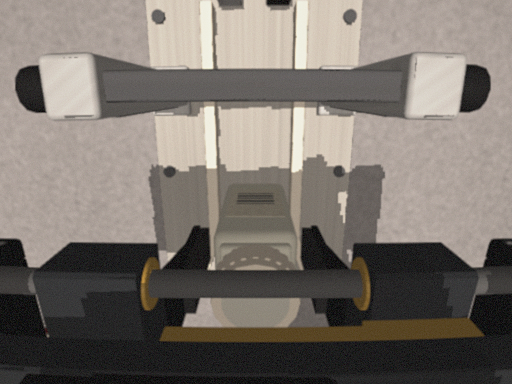

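arm_command(
  increments=[
    {"gripper":60,"dx":-0.005,"dy":0,"dz":0,"spin":0},
    {"gripper":60,"dx":-0.005,"dy":0,"dz":0,"spin":0},
    {"gripper":60,"dx":-0.003,"dy":0,"dz":0,"spin":0},
    {"gripper":60,"dx":0,"dy":0,"dz":0,"spin":0},
    {"gripper":30,"dx":0,"dy":0,"dz":0,"spin":0},
    {"gripper":30,"dx":0,"dy":0,"dz":0,"spin":0},
    {"gripper":30,"dx":0,"dy":0,"dz":0,"spin":0},
    {"gripper":30,"dx":0,"dy":0,"dz":0,"spin":0},
  ],
  grip_force=35,
)

```text
time: 30.55
ee_pos: [0.534, -0.0145, 0.0806]
eef_rot: [1.0, -0.028, 0.0, 0.0]
ft_force: [0.6, -0.3, 1.0]
width: 0.0439
```

```bash
python3 sv.py pics/v17.png -88 -.7 1350 950
```

```text
t 30.55 pos [ 0.534  -0.0145  0.0806] phi -3.24 tilt 0.01 F [ 0.6 -0.3  1. ] w 0.0439 q [ 0.48  0.33 -0.62  1.84  0.22  1.04 -1.85]
reader-frame TCP mm [-97.1  -1.3  80.6]
```

View pics/v17.png

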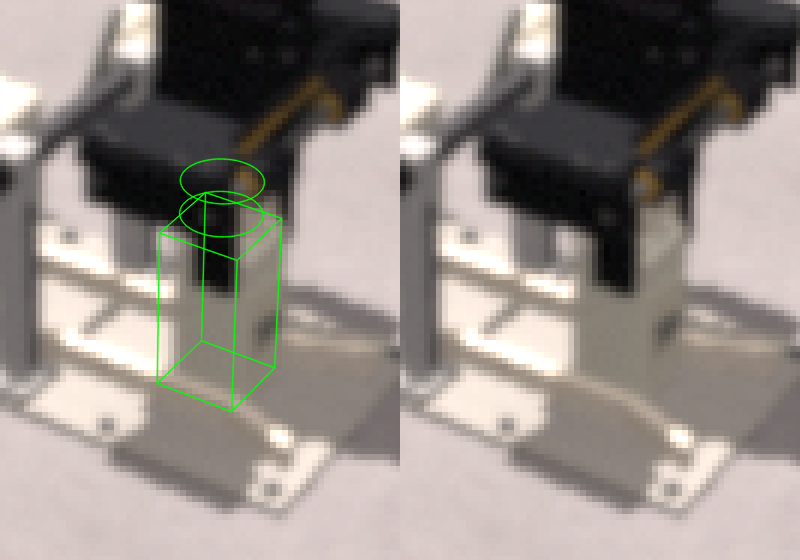

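View pics/v17w.png

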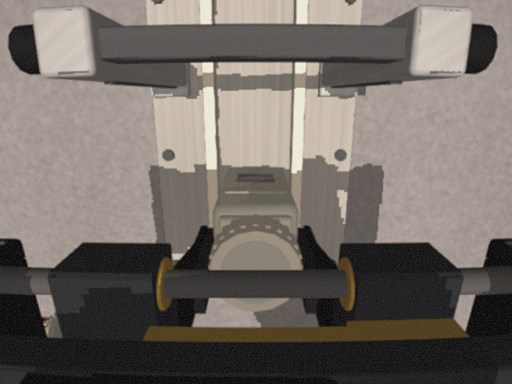

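```bash
cat > px.py <<'E'
from h import *
from bench import cams
import sys
v=[float(a) for a in sys.argv[1:]]; z=v[0]
I=cams.camera_info('wrist');P=unproj(I,np.array(v[1:]).reshape(-1,2),z)
O=np.array([.631,-.0187]);t=np.radians(-3.25);e=np.array([np.cos(t),np.sin(t)]);n=np.array([-e[1],e[0]])
print(np.round((P[:,:2]-O)@np.c_[e,n]*1000,1))
E
python3 -c "
from h import *
crop('pics/v17w.png','pics/v17wc.png',190,150,320,325,4)"
python3 px.py .124 255 231 255 311; python3 px.py .006 255 168; python3 px.py .0 168 156 340 155
```

```text
[[ -69.9   -2.1]
 [-110.    -2.1]]
[[-70.5  -2. ]]
[[-62.1  66.9]
 [-61.2 -69.1]]
```

View pics/v17wc.png

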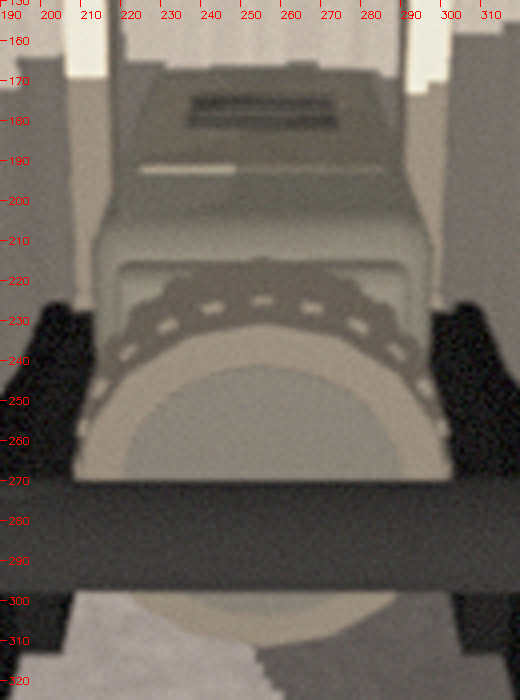

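arm_command(
  increments=[
    {"gripper":58,"dx":0,"dy":0,"dz":0,"spin":0},
    {"gripper":58,"dx":0,"dy":0,"dz":0,"spin":0},
    {"gripper":58,"dx":-0.006,"dy":0,"dz":0,"spin":0},
    {"gripper":58,"dx":0,"dy":0,"dz":0,"spin":0},
    {"gripper":30,"dx":0,"dy":0,"dz":0,"spin":0},
    {"gripper":30,"dx":0,"dy":0,"dz":0,"spin":0},
    {"gripper":30,"dx":0,"dy":0,"dz":0,"spin":0},
    {"gripper":30,"dx":0,"dy":-0.001,"dz":0,"spin":0},
  ],
  grip_force=35,
)

```text
time: 31.65
ee_pos: [0.528, -0.0137, 0.0806]
eef_rot: [1.0, -0.028, 0.0, 0.0]
ft_force: [-0.4, -1.5, 1.7]
width: 0.0438
```

arm_command(
  increments=[
    {"gripper":30,"dx":0.003,"dy":0,"dz":0,"spin":0},
    {"gripper":30,"dx":0.003,"dy":0,"dz":0,"spin":0},
    {"gripper":30,"dx":0.003,"dy":0,"dz":0,"spin":0},
    {"gripper":30,"dx":0.003,"dy":0,"dz":0,"spin":0},
    {"gripper":30,"dx":0.003,"dy":0,"dz":0,"spin":0},
    {"gripper":30,"dx":0.003,"dy":0,"dz":0,"spin":0},
    {"gripper":30,"dx":0.002,"dy":0,"dz":0,"spin":0},
    {"gripper":30,"dx":0,"dy":0,"dz":0,"spin":0},
  ],
)

```text
time: 32.65
ee_pos: [0.5494, -0.0144, 0.0834]
eef_rot: [1.0, -0.028, 0.001, 0.001]
ft_force: [-7.6, -2.4, 27.5]
width: 0.0435
```

```bash
python3 sv.py pics/v18.png -70 -.7 1350 950
```

```text
t 32.65 pos [ 0.5494 -0.0144  0.0834] phi -3.25 tilt 0.19 F [-7.6 -2.4 27.5] w 0.0435 q [ 0.47  0.35 -0.61  1.8   0.23  1.06 -1.86]
reader-frame TCP mm [-81.7  -0.3  83.4]
```

View pics/v18.png

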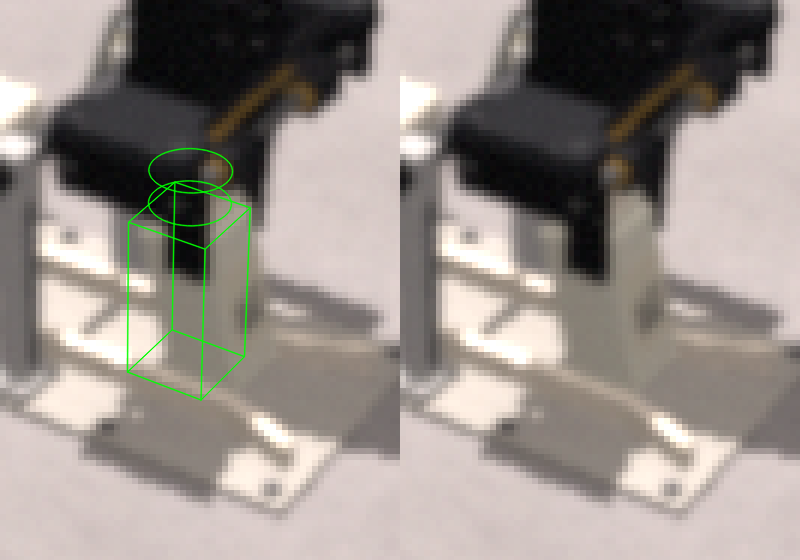

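View pics/v18w.png

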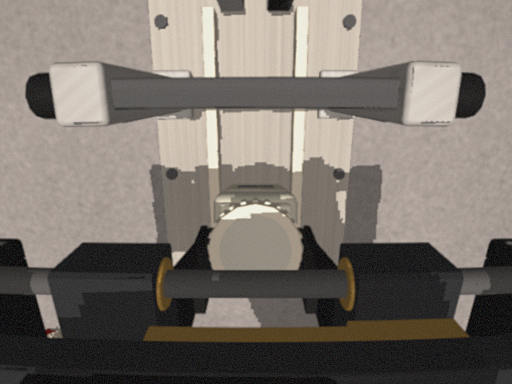

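Side view: it leans forward again. Fz rose to 27 N, so the front edge is jamming on the deck. I'll back up, let it settle, then take its weight off the deck (under 1 mm) while moving it.

arm_command(
  increments=[
    {"gripper":30,"dx":-0.004,"dy":0,"dz":0,"spin":0},
    {"gripper":30,"dx":-0.004,"dy":0,"dz":0,"spin":0},
    {"gripper":30,"dx":-0.004,"dy":0,"dz":0,"spin":0},
    {"gripper":30,"dx":-0.004,"dy":0,"dz":0,"spin":0},
    {"gripper":30,"dx":0,"dy":0,"dz":0,"spin":0},
    {"gripper":45,"dx":0,"dy":0,"dz":0,"spin":0},
    {"gripper":58,"dx":0,"dy":0,"dz":0,"spin":0},
    {"gripper":58,"dx":0,"dy":0,"dz":0,"spin":0},
  ],
  grip_force=5,
)

```text
time: 33.75
ee_pos: [0.5321, -0.0133, 0.0807]
eef_rot: [1.0, -0.028, 0.0, 0.0]
ft_force: [0.8, 0.2, 0.2]
width: 0.0492
```

```bash
python3 sv.py pics/v19.png -80 -.7 1350 950; python3 -c "
from h import *
crop('pics/v19w.png','pics/v19wc.png',190,150,320,325,4)"
```

```text
t 33.75 pos [ 0.5321 -0.0133  0.0807] phi -3.24 tilt 0.02 F [0.8 0.2 0.2] w 0.0492 q [ 0.48  0.32 -0.62  1.84  0.22  1.04 -1.85]
reader-frame TCP mm [-99.   -0.2  80.7]
```

View pics/v19.png

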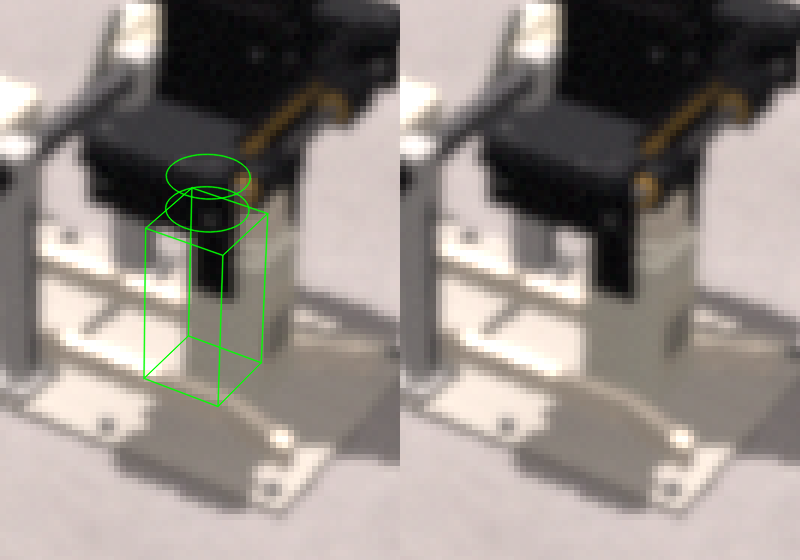

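View pics/v19wc.png

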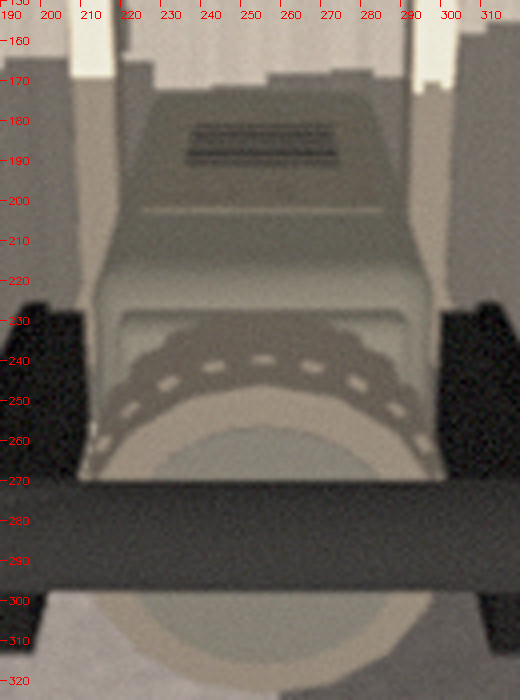

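```bash
python3 px.py .124 255 246.5 255 322.5
```

```text
[[ -79.1   -1.1]
 [-118.5   -1.1]]
```

arm_command(
  increments=[
    {"gripper":60,"dx":-0.005,"dy":0,"dz":0,"spin":0},
    {"gripper":60,"dx":-0.005,"dy":0,"dz":0,"spin":0},
    {"gripper":60,"dx":0,"dy":0,"dz":0,"spin":0},
    {"gripper":30,"dx":0,"dy":0,"dz":0,"spin":0},
    {"gripper":30,"dx":0,"dy":0,"dz":0,"spin":0},
    {"gripper":30,"dx":0,"dy":0,"dz":0,"spin":0},
    {"gripper":30,"dx":0,"dy":0,"dz":-0.0005,"spin":0},
    {"gripper":30,"dx":0,"dy":0,"dz":-0.0005,"spin":0},
  ],
  grip_force=40,
)

```text
time: 34.85
ee_pos: [0.5217, -0.0127, 0.0813]
eef_rot: [1.0, -0.028, -0.0, -0.0]
ft_force: [-0.2, -0.0, -2.3]
width: 0.0436
```

```bash
python3 -c "
from h import *
st();rp()"
```

```text
t 34.85 pos [ 0.5217 -0.0127  0.0813] phi -3.24 tilt 0.03 F [-0.2 -0.  -2.3] w 0.0436 q [ 0.49  0.3  -0.63  1.87  0.2   1.04 -1.85]
reader-frame TCP mm [-109.5   -0.2   81.3]
```

arm_command(
  increments=[
    {"gripper":30,"dx":0.004,"dy":0,"dz":0,"spin":0},
    {"gripper":30,"dx":0.009,"dy":0,"dz":0,"spin":0},
    {"gripper":30,"dx":0.011,"dy":0,"dz":0,"spin":0},
    {"gripper":30,"dx":0.011,"dy":0,"dz":0,"spin":0},
    {"gripper":30,"dx":0.011,"dy":0,"dz":0,"spin":0},
    {"gripper":30,"dx":0.009,"dy":0,"dz":0,"spin":0},
    {"gripper":30,"dx":0.005,"dy":0,"dz":0,"spin":0},
    {"gripper":30,"dx":0,"dy":0,"dz":0,"spin":0},
  ],
)

```text
time: 35.85
ee_pos: [0.582, -0.0161, 0.0814]
eef_rot: [1.0, -0.028, -0.0, -0.0]
ft_force: [-0.1, -0.6, -1.9]
width: 0.0438
```

```bash
python3 sv.py pics/v20.png -39 -.7 1200 900;python3 -c "
from h import *
crop('pics/v20w.png','pics/v20wc.png',120,110,400,330,2)"
```

```text
t 35.85 pos [ 0.582  -0.0161  0.0814] phi -3.23 tilt 0.01 F [-0.1 -0.6 -1.9] w 0.0438 q [ 0.44  0.43 -0.6   1.71  0.27  1.09 -1.87]
reader-frame TCP mm [-49.1  -0.2  81.4]
```

View pics/v20.png

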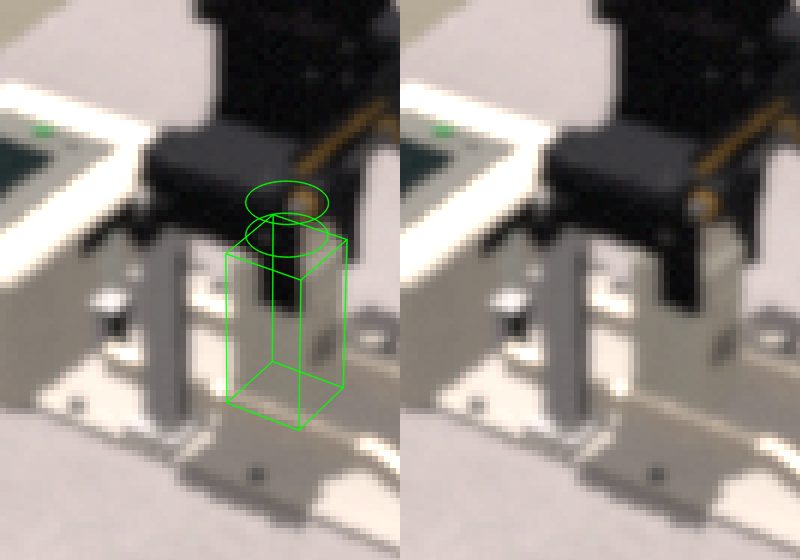

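View pics/v20wc.png

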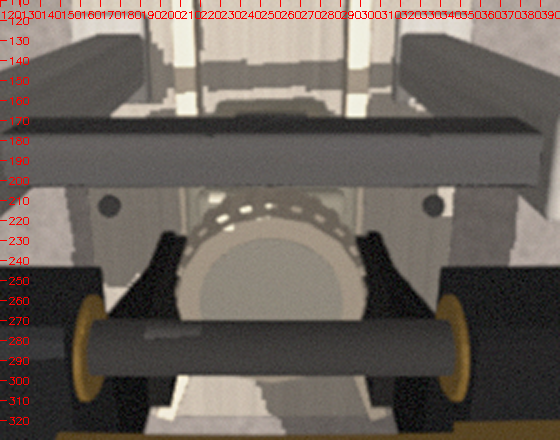

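arm_command(
  increments=[
    {"gripper":30,"dx":0.003,"dy":0,"dz":0,"spin":0},
    {"gripper":30,"dx":0.004,"dy":0,"dz":0,"spin":0},
    {"gripper":30,"dx":0.003,"dy":0,"dz":0,"spin":0},
    {"gripper":30,"dx":0.003,"dy":0,"dz":0,"spin":0},
    {"gripper":30,"dx":0.003,"dy":0,"dz":0,"spin":0},
    {"gripper":30,"dx":0.002,"dy":0,"dz":0,"spin":0},
    {"gripper":30,"dx":0,"dy":0,"dz":0,"spin":0},
    {"gripper":30,"dx":0,"dy":0,"dz":0,"spin":0},
  ],
)

```text
time: 36.95
ee_pos: [0.5997, -0.0172, 0.0815]
eef_rot: [1.0, -0.028, -0.0, 0.0]
ft_force: [-0.1, 0.1, -2.7]
width: 0.0436
```

No contact force with the lid now under the bar's near edge. Going on, to TCP about -18.

arm_command(
  increments=[
    {"gripper":30,"dx":0.002,"dy":0,"dz":0,"spin":0},
    {"gripper":30,"dx":0.003,"dy":0,"dz":0,"spin":0},
    {"gripper":30,"dx":0.003,"dy":0,"dz":0,"spin":0},
    {"gripper":30,"dx":0.003,"dy":0,"dz":0,"spin":0},
    {"gripper":30,"dx":0.002,"dy":0,"dz":0,"spin":0},
    {"gripper":30,"dx":0,"dy":0,"dz":0,"spin":0},
    {"gripper":30,"dx":0,"dy":0,"dz":0,"spin":0},
    {"gripper":30,"dx":0,"dy":0,"dz":0,"spin":0},
  ],
)

```text
time: 37.95
ee_pos: [0.6127, -0.0179, 0.0815]
eef_rot: [1.0, -0.028, -0.0, 0.0]
ft_force: [-0.7, -0.6, -2.4]
width: 0.0435
```

```bash
python3 sv.py pics/v21.png -8 -.7 1150 900
```

```text
t 37.95 pos [ 0.6127 -0.0179  0.0815] phi -3.24 tilt 0.01 F [-0.7 -0.6 -2.4] w 0.0435 q [ 0.41  0.49 -0.58  1.63  0.29  1.12 -1.88]
reader-frame TCP mm [-18.3  -0.3  81.5]
```

View pics/v21.png

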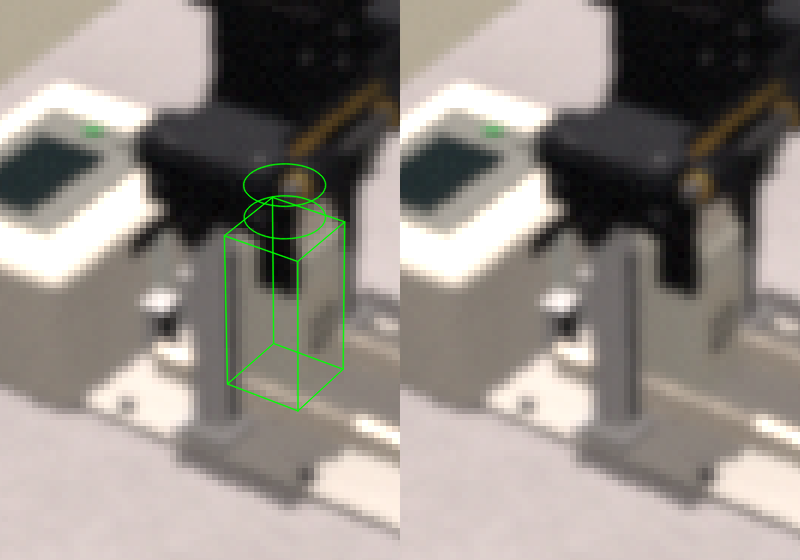

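View pics/v21w.png

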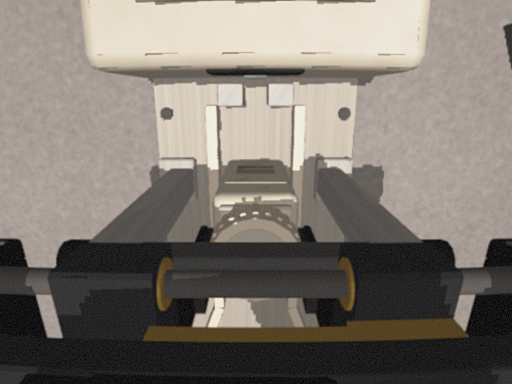

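```bash
python3 -c "
from h import *
crop('pics/v21w.png','pics/v21wc.png',190,80,320,260,4)"; python3 px.py .0065 255 160; python3 px.py .092 255 196
```

```text
[[14.6 -1. ]]
[[13.4 -1.1]]
```

View pics/v21wc.png

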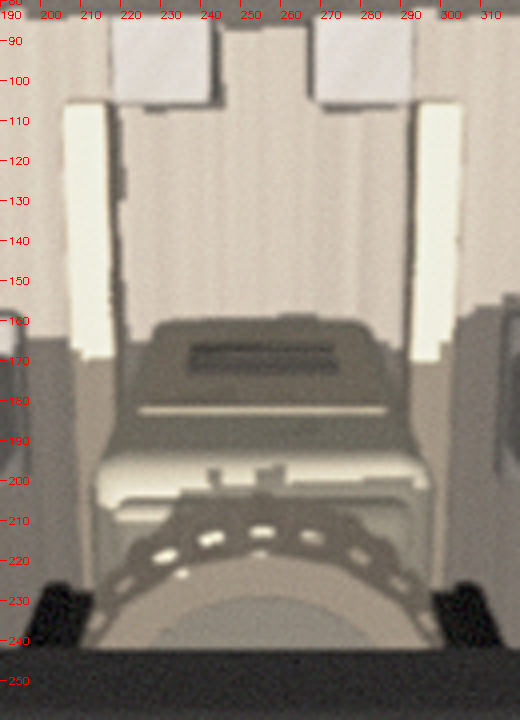

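arm_command(
  increments=[
    {"gripper":30,"dx":0,"dy":0,"dz":0.0007,"spin":0},
    {"gripper":30,"dx":0,"dy":0,"dz":0,"spin":0},
    {"gripper":56,"dx":0,"dy":0,"dz":0,"spin":0},
    {"gripper":56,"dx":0,"dy":0,"dz":0,"spin":0},
    {"gripper":56,"dx":0,"dy":0,"dz":0,"spin":0},
    {"gripper":56,"dx":-0.006,"dy":0,"dz":0,"spin":0},
    {"gripper":56,"dx":-0.006,"dy":0,"dz":0,"spin":0},
    {"gripper":56,"dx":0,"dy":0,"dz":0,"spin":0},
  ],
)

```text
time: 39.05
ee_pos: [0.6003, -0.0173, 0.0809]
eef_rot: [1.0, -0.028, -0.0, 0.0]
ft_force: [-0.6, -0.2, -0.1]
width: 0.0489
```

arm_command(
  increments=[
    {"gripper":30,"dx":0,"dy":0,"dz":0,"spin":0},
    {"gripper":30,"dx":0,"dy":0,"dz":0,"spin":0},
    {"gripper":30,"dx":0,"dy":0,"dz":0,"spin":0},
    {"gripper":30,"dx":0,"dy":0,"dz":0,"spin":0},
    {"gripper":30,"dx":0,"dy":0,"dz":-0.0005,"spin":0},
    {"gripper":30,"dx":0,"dy":0,"dz":-0.0004,"spin":0},
    {"gripper":30,"dx":0,"dy":0,"dz":0,"spin":0},
    {"gripper":30,"dx":0,"dy":0,"dz":0,"spin":0},
  ],
)

```text
time: 40.05
ee_pos: [0.6007, -0.0172, 0.0816]
eef_rot: [1.0, -0.028, -0.0, 0.0]
ft_force: [-0.2, 0.0, -3.0]
width: 0.0432
```

```bash
python3 sv.py pics/v22.png -8 -.7 1150 900;python3 -c "
from h import *
crop('pics/v22w.png','pics/v22wc.png',170,80,340,320,3)"
```

```text
t 40.05 pos [ 0.6007 -0.0172  0.0816] phi -3.24 tilt 0.01 F [-0.2  0.  -3. ] w 0.0432 q [ 0.42  0.46 -0.59  1.66  0.28  1.1  -1.87]
reader-frame TCP mm [-30.3  -0.2  81.6]
```

View pics/v22wc.png

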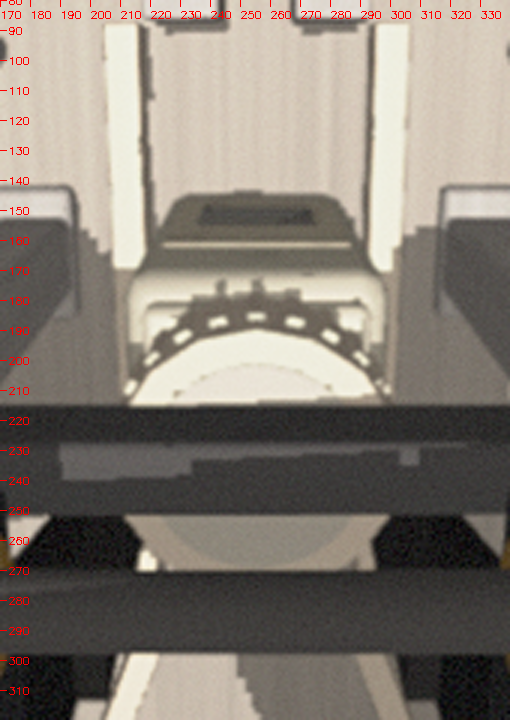

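arm_command(
  increments=[
    {"gripper":30,"dx":0.002,"dy":0,"dz":0,"spin":0},
    {"gripper":30,"dx":0.003,"dy":0,"dz":0,"spin":0},
    {"gripper":30,"dx":0.003,"dy":0,"dz":0,"spin":0},
    {"gripper":30,"dx":0.003,"dy":0,"dz":0,"spin":0},
    {"gripper":30,"dx":0.002,"dy":0,"dz":0,"spin":0},
    {"gripper":30,"dx":0,"dy":0,"dz":0,"spin":0},
    {"gripper":30,"dx":0,"dy":0,"dz":0.0008,"spin":0},
    {"gripper":30,"dx":0,"dy":0,"dz":0,"spin":0},
  ],
)

```text
time: 41.15
ee_pos: [0.6138, -0.0179, 0.0812]
eef_rot: [1.0, -0.028, 0.0, 0.0]
ft_force: [-1.9, 0.2, 1.9]
width: 0.0434
```

```bash
python3 sv.py pics/v23.png 5 -.7 1150 900;python3 -c "
from h import *
crop('pics/v23w.png','pics/v23wc.png',170,80,340,320,3)"
```

```text
t 41.15 pos [ 0.6138 -0.0179  0.0812] phi -3.23 tilt 0.02 F [-1.9  0.2  1.9] w 0.0434 q [ 0.41  0.49 -0.58  1.63  0.29  1.12 -1.88]
reader-frame TCP mm [-17.2  -0.2  81.2]
```

View pics/v23wc.png

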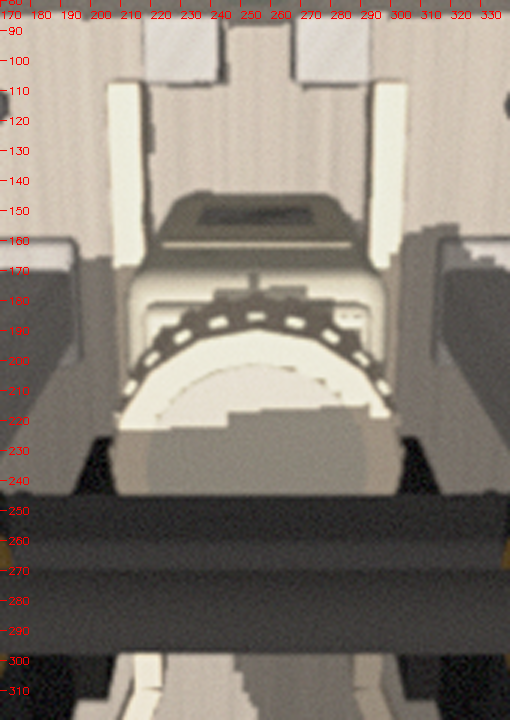

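View pics/v23.png

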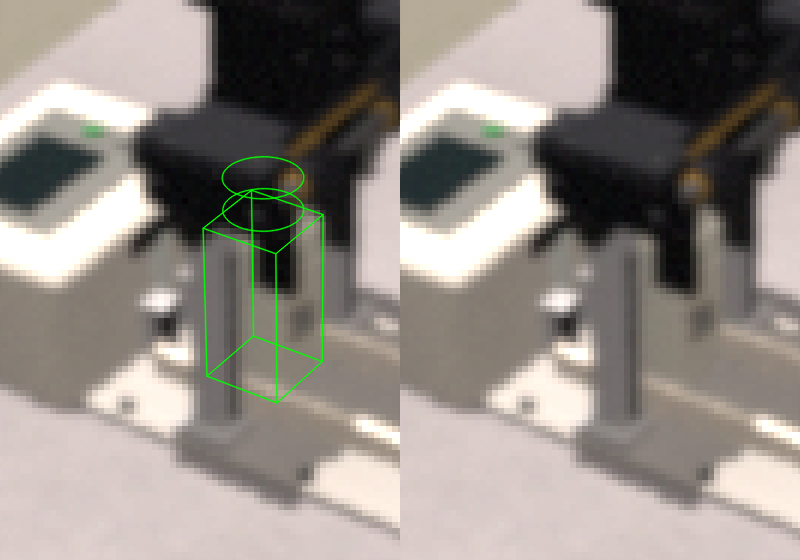

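arm_command(
  increments=[
    {"gripper":58,"dx":0,"dy":0,"dz":0,"spin":0},
    {"gripper":58,"dx":0,"dy":0,"dz":0,"spin":0},
    {"gripper":58,"dx":-0.001,"dy":0,"dz":0,"spin":0},
    {"gripper":58,"dx":0,"dy":0,"dz":-0.015,"spin":0},
    {"gripper":58,"dx":0,"dy":0,"dz":-0.025,"spin":0},
    {"gripper":58,"dx":0,"dy":0,"dz":-0.025,"spin":0},
    {"gripper":58,"dx":0,"dy":0,"dz":-0.015,"spin":0},
    {"gripper":58,"dx":0,"dy":0,"dz":0,"spin":0},
  ],
)

```text
time: 42.25
ee_pos: [0.6135, -0.0179, 0.1623]
eef_rot: [1.0, -0.028, 0.001, 0.0]
ft_force: [0.1, -0.1, -0.5]
width: 0.0502
```

arm_command(
  increments=[
    {"gripper":58,"dx":0.005,"dy":0,"dz":0,"spin":0},
    {"gripper":58,"dx":0.01,"dy":0,"dz":0,"spin":0},
    {"gripper":58,"dx":0.01,"dy":0,"dz":0,"spin":0},
    {"gripper":58,"dx":0.008,"dy":0,"dz":0,"spin":0},
    {"gripper":58,"dx":0.005,"dy":0,"dz":0,"spin":0},
    {"gripper":58,"dx":0,"dy":0,"dz":0,"spin":0},
    {"gripper":58,"dx":0,"dy":0,"dz":0,"spin":0},
    {"gripper":58,"dx":0,"dy":0,"dz":0,"spin":0},
  ],
)

```text
time: 43.25
ee_pos: [0.6506, -0.0201, 0.1611]
eef_rot: [1.0, -0.028, 0.0, 0.0]
ft_force: [-0.3, -0.2, -1.1]
width: 0.0508
```

```bash
python3 sv.py pics/v24.png 5 -.7 1150 900
```

```text
t 43.25 pos [ 0.6506 -0.0201  0.1611] phi -3.23 tilt 0.02 F [-0.3 -0.2 -1.1] w 0.0508 q [ 0.39  0.49 -0.59  1.44  0.28  1.29 -1.85]
reader-frame TCP mm [ 19.6  -0.2 161.1]
```

View pics/v24w.png

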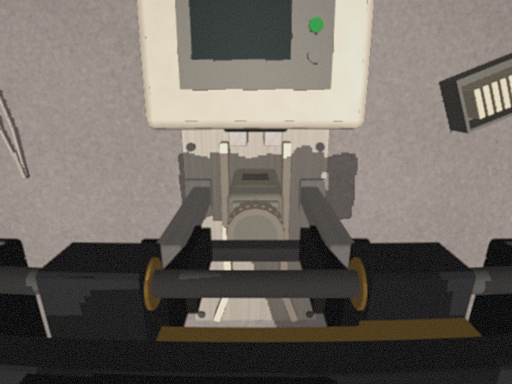

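View pics/v24.png

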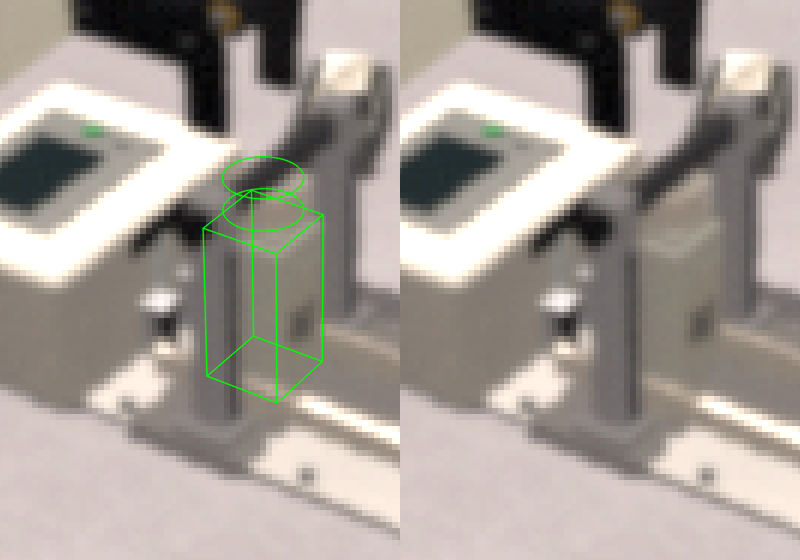

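```bash
python3 px.py .006 255 169; python3 px.py .124 255 209; python3 px.py .1405 255 240;python3 -c "
from h import *
crop('pics/v24w.png','pics/v24wc.png',170,120,340,325,4)"
```

```text
[[26.5 -0.9]]
[[26.4 -1. ]]
[[11.3 -1.1]]
```

View pics/v24wc.png

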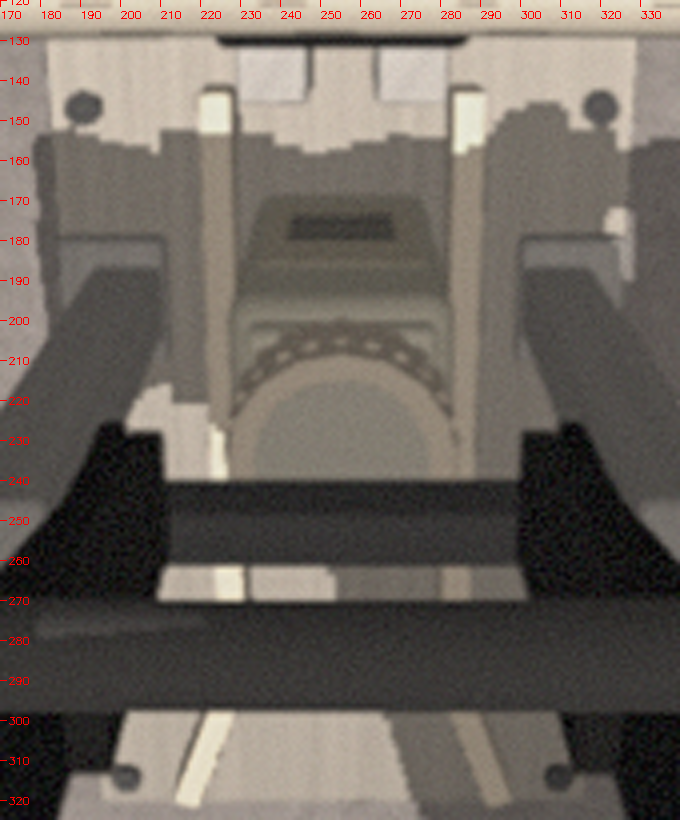

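```bash
python3 px.py .1265 255 240;  python3 px.py .1405 255 248 255 261.5; python3 px.py .146 163 240
```

```text
[[ 4.4 -1.1]]
[[ 5.5 -1.1]
 [-4.5 -1.1]]
[[13.7 56.9]]
```

arm_command(
  increments=[
    {"gripper":58,"dx":0,"dy":0.0005,"dz":0.02,"spin":0},
    {"gripper":58,"dx":0,"dy":0,"dz":0.02,"spin":0},
    {"gripper":58,"dx":0,"dy":0,"dz":0.015,"spin":0},
    {"gripper":58,"dx":0,"dy":0,"dz":0.012,"spin":0},
    {"gripper":58,"dx":0,"dy":0,"dz":0.008,"spin":0},
    {"gripper":58,"dx":0,"dy":0,"dz":0.004,"spin":0},
    {"gripper":58,"dx":0,"dy":0,"dz":0,"spin":0},
    {"gripper":58,"dx":0,"dy":0,"dz":0,"spin":0},
  ],
)

```text
time: 44.35
ee_pos: [0.651, -0.0205, 0.0825]
eef_rot: [1.0, -0.028, 0.0, 0.0]
ft_force: [0.4, 0.5, 0.4]
width: 0.0503
```

arm_command(
  increments=[
    {"gripper":30,"dx":0,"dy":0,"dz":0,"spin":0},
    {"gripper":30,"dx":0,"dy":0,"dz":0,"spin":0},
    {"gripper":30,"dx":0,"dy":0,"dz":0,"spin":0},
    {"gripper":30,"dx":0,"dy":0,"dz":0,"spin":0},
    {"gripper":30,"dx":0,"dy":0,"dz":-0.0005,"spin":0},
    {"gripper":30,"dx":0,"dy":0,"dz":-0.0004,"spin":0},
    {"gripper":30,"dx":0,"dy":0,"dz":0,"spin":0},
    {"gripper":30,"dx":0,"dy":0,"dz":0,"spin":0},
  ],
  grip_force=40,
)

```text
time: 45.35
ee_pos: [0.6504, -0.0207, 0.0825]
eef_rot: [1.0, -0.028, -0.0, 0.0]
ft_force: [0.2, -0.2, -2.1]
width: 0.0435
```

```bash
python3 sv.py pics/v25.png 5 -.7 1150 900
```

```text
t 45.35 pos [ 0.6504 -0.0207  0.0825] phi -3.24 tilt 0.04 F [ 0.2 -0.2 -2.1] w 0.0435 q [ 0.38  0.56 -0.57  1.52  0.32  1.16 -1.88]
reader-frame TCP mm [19.5 -0.9 82.5]
```

View pics/v25w.png

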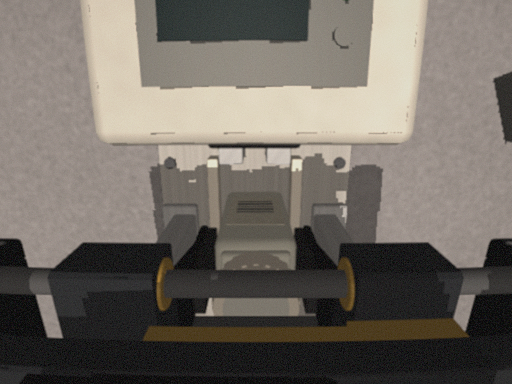

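View pics/v25.png

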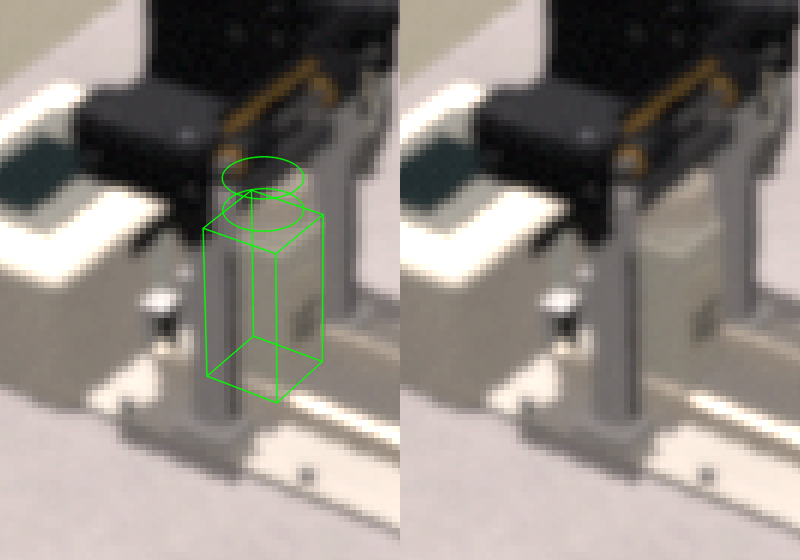

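arm_command(
  increments=[
    {"gripper":30,"dx":0.003,"dy":0,"dz":0,"spin":0},
    {"gripper":30,"dx":0.004,"dy":0,"dz":0,"spin":0},
    {"gripper":30,"dx":0.005,"dy":0,"dz":0,"spin":0},
    {"gripper":30,"dx":0.005,"dy":0,"dz":0,"spin":0},
    {"gripper":30,"dx":0.004,"dy":0,"dz":0,"spin":0},
    {"gripper":30,"dx":0.003,"dy":0,"dz":0,"spin":0},
    {"gripper":30,"dx":0.002,"dy":0,"dz":0,"spin":0},
    {"gripper":30,"dx":0,"dy":0,"dz":0,"spin":0},
  ],
)

```text
time: 46.45
ee_pos: [0.6767, -0.022, 0.0828]
eef_rot: [1.0, -0.028, -0.0, 0.0]
ft_force: [-0.3, 0.5, -1.9]
width: 0.0437
```

```bash
python3 sv.py pics/v26.png 31 -.7 1150 900;python3 -c "
from h import *
crop('pics/v26w.png','pics/v26wc.png',180,120,330,320,4)"
```

```text
t 46.45 pos [ 0.6767 -0.022   0.0828] phi -3.23 tilt 0.00 F [-0.3  0.5 -1.9] w 0.0437 q [ 0.35  0.61 -0.55  1.44  0.33  1.19 -1.87]
reader-frame TCP mm [45.8 -0.7 82.8]
```

View pics/v26wc.png

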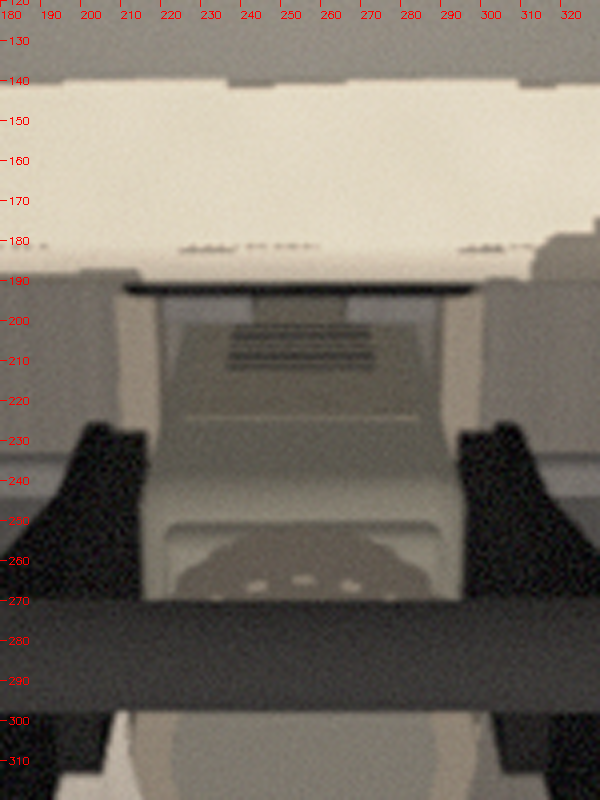

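View pics/v26.png

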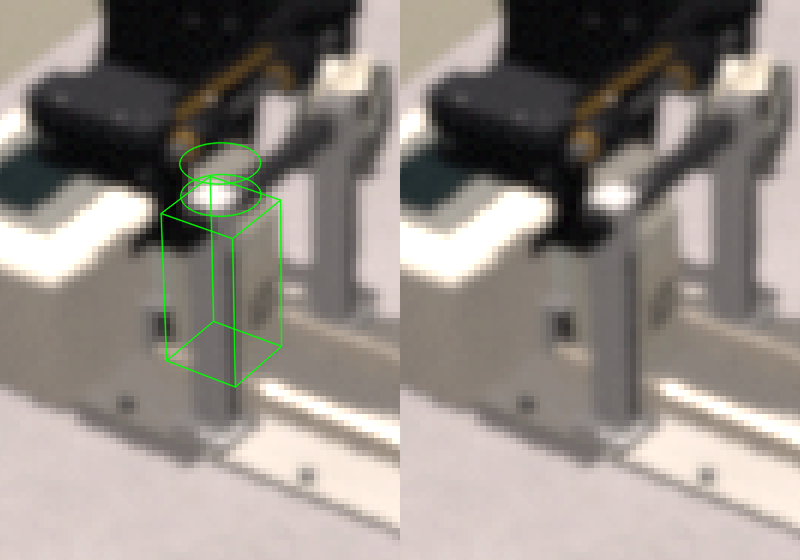

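arm_command(
  increments=[
    {"gripper":30,"dx":0.001,"dy":0,"dz":0,"spin":0},
    {"gripper":30,"dx":0.001,"dy":0,"dz":0,"spin":0},
    {"gripper":30,"dx":0.001,"dy":0,"dz":0,"spin":0},
    {"gripper":30,"dx":0,"dy":0,"dz":0,"spin":0},
    {"gripper":30,"dx":0,"dy":0,"dz":0,"spin":0},
    {"gripper":30,"dx":0,"dy":0,"dz":0,"spin":0},
    {"gripper":30,"dx":0,"dy":0,"dz":0,"spin":0},
    {"gripper":30,"dx":0,"dy":0,"dz":0,"spin":0},
  ],
)

```text
time: 47.55
ee_pos: [0.6792, -0.0222, 0.0827]
eef_rot: [1.0, -0.028, -0.0, 0.0]
ft_force: [-5.5, 0.7, 1.1]
width: 0.0436
```

arm_command(
  increments=[
    {"gripper":30,"dx":0.0005,"dy":0,"dz":0,"spin":0},
    {"gripper":30,"dx":0.0005,"dy":0,"dz":0,"spin":0},
    {"gripper":30,"dx":0,"dy":0,"dz":0,"spin":0},
    {"gripper":30,"dx":0,"dy":0,"dz":0,"spin":0},
    {"gripper":30,"dx":0,"dy":0,"dz":0,"spin":0},
    {"gripper":30,"dx":0,"dy":0,"dz":0,"spin":0},
    {"gripper":30,"dx":0,"dy":0,"dz":0,"spin":0},
    {"gripper":30,"dx":0,"dy":0,"dz":0,"spin":0},
  ],
)

```text
time: 48.55
ee_pos: [0.6796, -0.0222, 0.0827]
eef_rot: [1.0, -0.028, -0.001, 0.0]
ft_force: [-8.0, -0.5, 3.3]
width: 0.0435
```

Contact with the stop (Fx -8 N). Easing off, setting the bottle down and letting go.

arm_command(
  increments=[
    {"gripper":30,"dx":-0.001,"dy":0,"dz":0,"spin":0},
    {"gripper":30,"dx":0,"dy":0,"dz":0.0004,"spin":0},
    {"gripper":30,"dx":0,"dy":0,"dz":0.0004,"spin":0},
    {"gripper":30,"dx":0,"dy":0,"dz":0,"spin":0},
    {"gripper":46,"dx":0,"dy":0,"dz":0,"spin":0},
    {"gripper":56,"dx":0,"dy":0,"dz":0,"spin":0},
    {"gripper":56,"dx":0,"dy":0,"dz":0,"spin":0},
    {"gripper":56,"dx":0,"dy":0,"dz":0,"spin":0},
  ],
)

```text
time: 49.55
ee_pos: [0.6801, -0.0222, 0.0822]
eef_rot: [1.0, -0.028, 0.0, -0.0]
ft_force: [-0.3, 0.3, 0.0]
width: 0.0481
```

```bash
python3 sv.py pics/v27.png 34 -.7 1150 900;python3 -c "
from h import *
crop('pics/v27w.png','pics/v27wc.png',180,120,330,320,4)"
```

```text
t 49.55 pos [ 0.6801 -0.0222  0.0822] phi -3.24 tilt 0.06 F [-0.3  0.3  0. ] w 0.0481 q [ 0.35  0.62 -0.55  1.43  0.33  1.19 -1.87]
reader-frame TCP mm [49.2 -0.7 82.2]
```

View pics/v27wc.png

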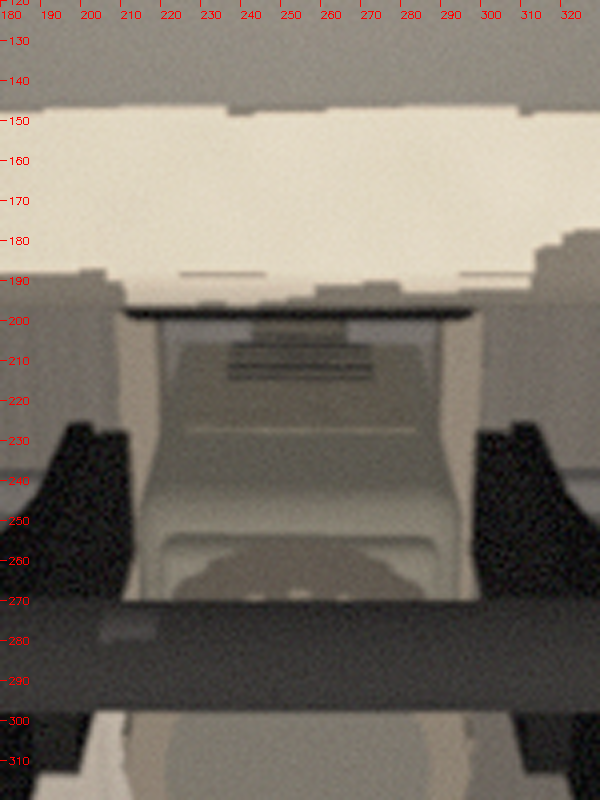

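View pics/v27.png

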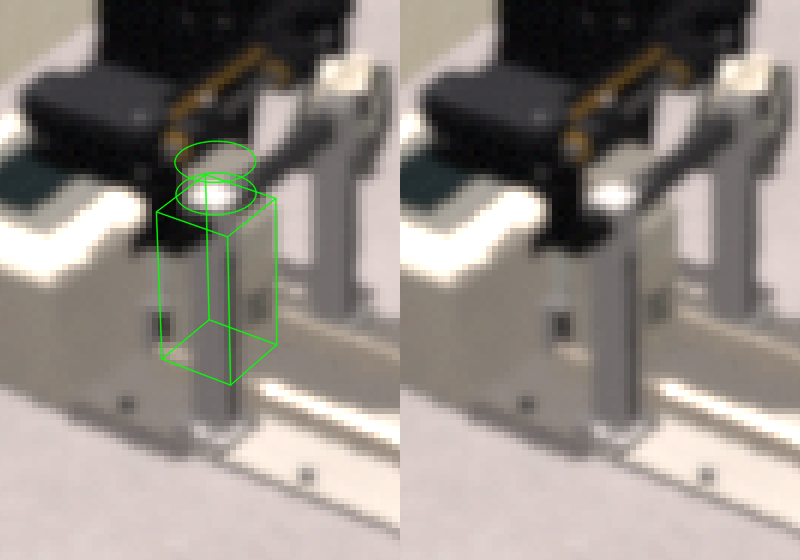

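arm_command(
  increments=[
    {"gripper":58,"dx":0,"dy":0,"dz":0,"spin":0},
    {"gripper":58,"dx":0,"dy":0,"dz":-0.015,"spin":0},
    {"gripper":58,"dx":0,"dy":0,"dz":-0.025,"spin":0},
    {"gripper":58,"dx":0,"dy":0,"dz":-0.025,"spin":0},
    {"gripper":58,"dx":0,"dy":0,"dz":-0.02,"spin":0},
    {"gripper":58,"dx":0,"dy":0,"dz":0,"spin":0},
    {"gripper":58,"dx":0,"dy":0,"dz":0,"spin":0},
    {"gripper":58,"dx":0,"dy":0,"dz":0,"spin":0},
  ],
)

```text
time: 50.65
ee_pos: [0.6791, -0.0223, 0.1658]
eef_rot: [1.0, -0.028, -0.001, 0.0]
ft_force: [-0.9, -0.3, -0.1]
width: 0.0503
```

```bash
python3 sv.py pics/v28.png 34 -.7 1150 900;python3 -c "
from h import *
from bench import cams
crop('pics/v28w.png','pics/v28wc.png',180,120,330,320,4)
cv2.imwrite('pics/t28.png',cams.camera('top')[:,:,::-1]);crop('pics/t28.png','pics/t28c.png',215,130,305,190,8)"
```

```text
t 50.65 pos [ 0.6791 -0.0223  0.1658] phi -3.23 tilt 0.10 F [-0.9 -0.3 -0.1] w 0.0503 q [ 0.36  0.55 -0.57  1.35  0.3   1.33 -1.84]
reader-frame TCP mm [ 48.2  -0.8 165.8]
```

View pics/v28wc.png

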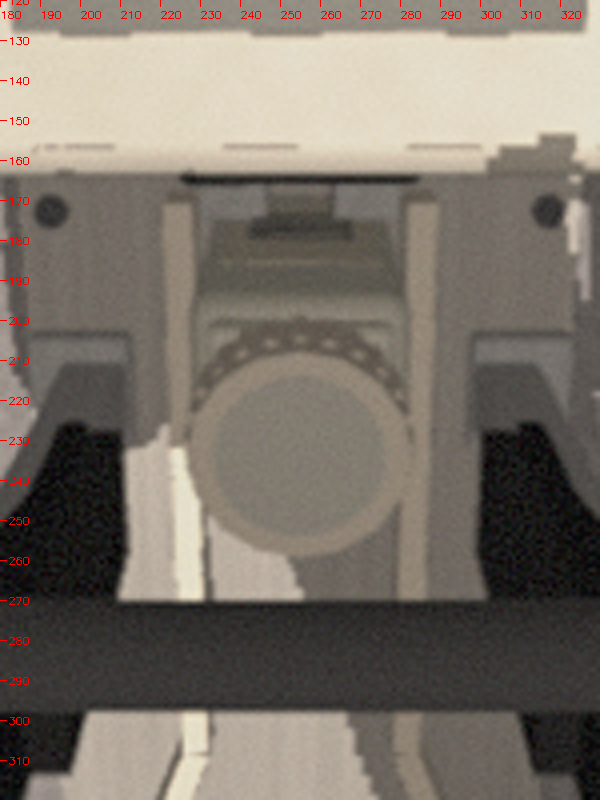

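View pics/v28.png

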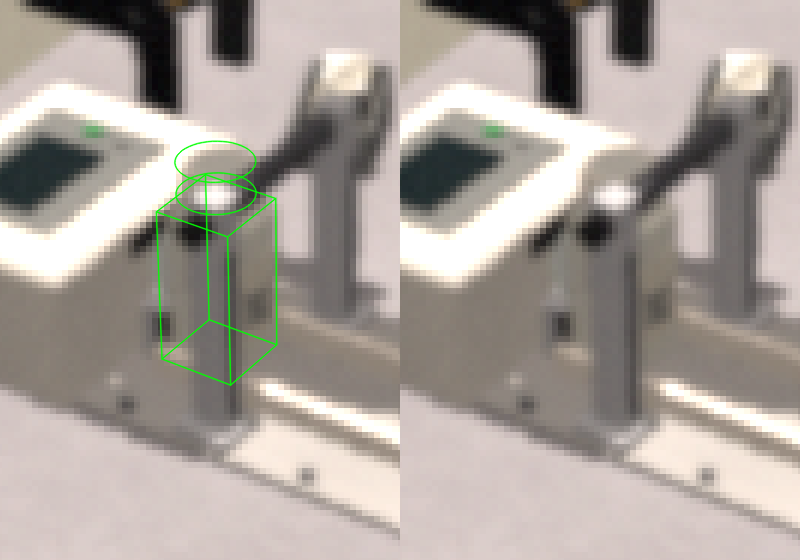

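```bash
python3 px.py .124 253.5 208 253.5 259; python3 px.py .038 236 177 268 177 ; python3 px.py .006 253 174; python3 px.py .098 253 196
```

```text
[[54.  -0.5]
 [13.8 -0.4]]
[[ 53.6  16.9]
 [ 53.6 -13.9]]
[[48.5  0.8]]
[[54.2  0.1]]
```

View pics/t28c.png

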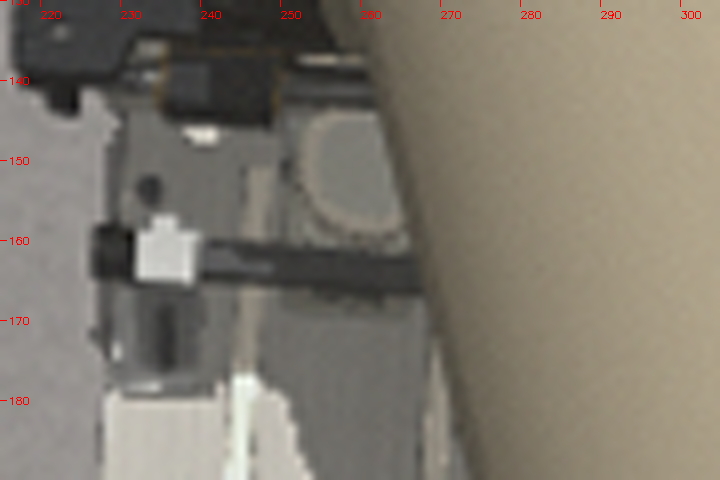

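arm_command(
  increments=[
    {"gripper":58,"dx":0,"dy":0,"dz":-0.02,"spin":0},
    {"gripper":58,"dx":-0.01,"dy":0,"dz":-0.03,"spin":0},
    {"gripper":58,"dx":-0.03,"dy":0,"dz":-0.02,"spin":0},
    {"gripper":58,"dx":-0.04,"dy":0,"dz":0,"spin":0},
    {"gripper":58,"dx":-0.04,"dy":0,"dz":0,"spin":0},
    {"gripper":58,"dx":-0.02,"dy":0,"dz":0,"spin":0},
    {"gripper":58,"dx":0,"dy":0,"dz":0,"spin":0},
    {"gripper":58,"dx":0,"dy":0,"dz":0,"spin":0},
  ],
)

```text
time: 51.8
ee_pos: [0.5408, -0.0143, 0.2379]
eef_rot: [1.0, -0.028, 0.001, 0.0]
ft_force: [1.1, -1.2, -1.0]
width: 0.0505
```

```bash
python3 sv.py pics/v29.png 34 -.7 1150 900;python3 -c "
from h import *
from bench import cams
crop('pics/v29w.png','pics/v29wc.png',180,0,340,160,4)
cv2.imwrite('pics/s29.png',cams.camera('side')[:,:,::-1])"
```

```text
t 51.80 pos [ 0.5408 -0.0143  0.2379] phi -3.24 tilt 0.08 F [ 1.1 -1.2 -1. ] w 0.0505 q [ 0.51  0.19 -0.64  1.64  0.12  1.35 -1.77]
reader-frame TCP mm [-90.3  -0.8 237.9]
```

View pics/v29wc.png

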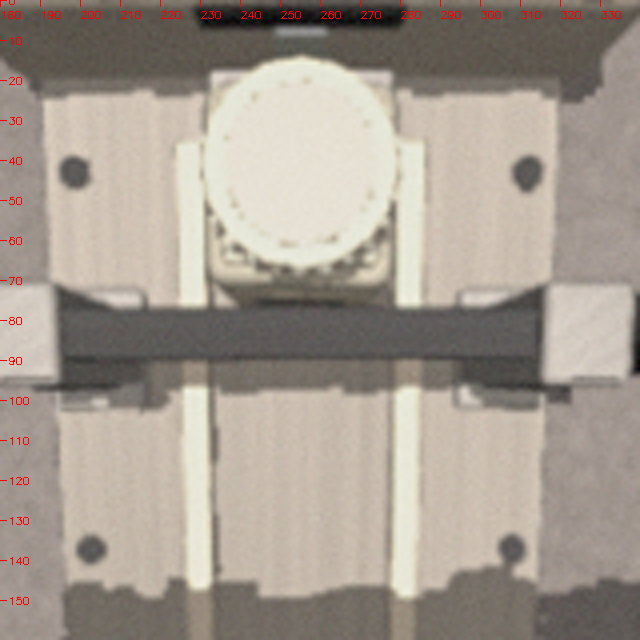

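View pics/s29.png

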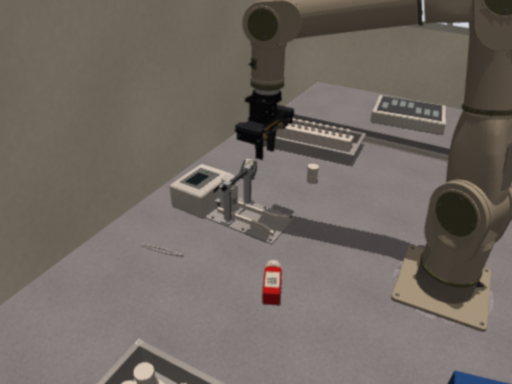

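```bash
python3 px.py .124 254.5 14.5 254.5 66; python3 px.py .1405 255 77 255 89.5; python3 px.py .098 255 69
```

```text
[[53.1 -0.7]
 [13.8 -0.7]]
[[ 4.2 -1.2]
 [-5.3 -1.2]]
[[13.3 -1.1]]
```

```bash
python3 -c "
from bench import job,read_state
print(job.close_job(), read_state()['time'])"
```

```text
the job is handed in; nothing more can be done
the job is handed in; nothing more can be done
```

The bottle is standing in the reader lane past the bar and against the end stop, with the lid pressed home. I handed the job in at about 52 s.

**What I did**
- I tipped the bottle upright on the bench and set it in the lane in front of the bar.
- I pressed the lid until it stopped hard at about 124.6 mm, with 22 N (expected height 124 mm).
- I moved the bottle under the bar held at its rear, then finished to the stop with a grip from the far side.
- It met the stop with 8 N; I eased off, set it down and let go.

**Last checks**
- **Position:** the wrist camera put the bottle's centre 34.0 mm past the middle of the bar, which is the value for touching the stop. That is measured from the picture, to about 1 mm, so a gap of a few tenths of a millimetre can't be ruled out.
- **Lid:** its width read 39–41 mm when measured at the home height, and the bottle went under the bar with no contact force.
- **Other things on the bench:** the red bottle, pot and forceps looked unmoved in the last side picture. The cassette box was not in that picture; I never went near it.

**What went wrong or differed**
- **Jamming:** my first two tries at sliding it ahead of the bar failed. The base stuck on the deck and the bottle leaned forward, reaching 27 N of downward force the second time. It never got to the bar; I backed up, let it stand again and regripped.
- **Not a pure slide:** because of that, I carried it about 0.5–1 mm off the deck for most of the way rather than dragging it.

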